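# Fill and shut the heat-sink feeder of a bonding machine with a tipping chute

## Robot

A 7-joint arm with a two-finger parallel gripper is mounted at the origin on the work surface. World frame = base frame: x ahead of the robot, y to its left, z up, the work surface at z = 0. Lengths are in m, angles in degrees, forces in N, time in s.
With the tool pointing down it reaches from about 0.425 to 0.875 m from the base axis. Payload 4.7 kg.
Tool frame: the origin (TCP) lies midway between the tips of the shut fingers; the grasp point (between the pads) lies 19 mm behind it; z points along the fingers, y is the line along which they close (so a half turn about z gives the same grasp; the last joint's range is limited). The gripper opens to 87 mm and grips with 3 to 60 N. Pads are 19 mm wide; open, the fingers measure 117 mm over their backs; the gripper's body (75 mm by 190 mm) begins 51 mm behind the grasp point.
Start: joints at [-69.036, 18.392, -4.016, 83.108, 1.295, 78.541, -3.26], TCP at [0.224, 0.61, 0.223] pointing down, gripper open.
Joint ranges: [-163.93, 163.93], [-17.29, 119.83], [-79.2, 71.16], [3.27, 140.29], [-89.18, 269.18], [5.43, 117.66], [-154.24, 154.24]. Speed limits (degrees/s): [147.25, 147.25, 180, 180, 180, 180, 180].

## Interface

Orientations are given as [roll, pitch, yaw] about the fixed x, y, z axes, in that order (R = Rz(yaw) Ry(pitch) Rx(roll)).
In Python, from cell import env gives the robot as it stands. The module is installed in compiled form; this text tells all that it offers.
- The arm moves only by the tool step_arm, never from a script. Its argument "rows" is a list of rows, each an object with "angular": the turn, a rotation vector about the tool's x, y, z in units of pi rad (1.0 is pi rad), a list of three; "slide": the shift along the tool's x, y, z in units of 500 mm (1.0 is 500 mm), a list of three; "jaw": the opening, from 0 (shut) to 1 (fully open). A call has 1 to 10 rows; each row shifts and turns the commanded pose from where the row before left it, along the tool's axes as they then stand; what a row does not reach is not made up. A row lasts 1/8 s, in which the tool goes at most 62.5 mm and 10.7 degrees, less where a joint would pass 70% of its speed; a pose out of reach is approached as far as the arm can. A call with a number of a shift or a turn outside -1 to 1 is refused whole. A call with a gripper value outside its range is refused whole. The fingers move at their own pace and stop on an object; "newtons" is the grip in N (left out, the last holds). Time passes only in rows, so rows that do not move let the fingers close. It gives the time, the measured TCP pose, the force, the opening and the grip force at its end, in the units of the state.
- env.get_obs(): the state, without advancing time (a new reading comes with each control period).
- env.read_camera(name): name is "scene" or "top" or "wrist"; returns the picture (420x560x3 uint8, red, green, blue); there is no depth.
- env.camera_info(name): a dict with "fx", "fy", "cx", "cy" (pixels), "k1" (the pictures are not rectified: a ray, as slopes to the right and down, at radius r is drawn at 1 + k1 r^2 times it, then the intrinsics apply), "R" (3x3) and "t" (3): a world point X has camera coordinates R X + t. Camera axes: x right, y down, z forward; pixel columns grow to the right and rows downward; lengths in m; the calibration is good to about 2 mm. A picture is of the moment at which its call begins: read the wrist's pose just before it. camera_info takes no time and is no camera call; for the wrist camera it gives the pose at the moment of the call.
- env.sign_off(): hands the job in; it is judged then, once.
The state is a dict: "time_s": time; "qpos": joint angles; "joint_velocities": joint speeds; "effort": joint torques, N m; "tool_pos": TCP position; "tool_rot": TCP orientation; "force": force on the tool from outside, world axes, zero at the start; "wrist_torque": the same for the moment, N m; "grip_width": finger opening in m; "grasp_force": force on a finger pad.
Only numpy, scipy, OpenCV 4.12 (cv2) and the standard library are available. Lean on these libraries where they do the work, as an engineer would, in place of code of your own. Each camera call takes 0.05 s, during which the arm holds its last target. There are 200 camera calls.

## Task

Open the feeder's mouth by pushing the spokes of its capstan round counterclockwise (seen from above) as far as it goes, and lay all the black heat sinks that are there in the aluminium chute. With the mouth open and every sink in the chute, pick the chute up by its black handle and tip it so that they all slide down it into the feeder's mouth (do not drop sinks in by hand). When all are in, lay the chute back flat and upright on its blue mat and turn the capstan all the way back clockwise to shut the mouth against dust; leave the circuit board, the tape roll and the bottle where they are.

Things in the scene. Friction and masses are not known exactly. Their poses are not given: they have to be found in the camera images.
- feeder: Fixed white feeder. Origin on the table below the centre of its mouth, z up. Body x -50 to +50 mm, y -290 to +58 mm, top 110 mm high. A catch plate (60 mm wide, 4 mm thick, top 155 mm above the table) stands across the -y end of the mouth, at y = -46 mm; the +y end is free, so a chute comes in from there, pointing along the feeder's -y. An orange gate 10 mm below the top shuts the mouth at first.
- mouth (a point): Centre of the feeder's mouth, level with its top, 110 mm above the table: an opening 50 mm wide along the feeder's x and 80 mm long along its y (y -40 to +40 mm). The smooth chamber below is 50 mm (x) wide, y -150 to +50 mm; a 30 degree ramp under the mouth leads the sinks along -y, under the machine's top, onto its floor 10 mm above the table. A clear window in its +x side shows them.
- hub (a point): On the capstan's upright axis at the height of its spokes: feeder frame (0, -180, 155) mm, 45 mm above the feeder's top. Axes as the feeder's. The hub is 16 mm in radius (22 mm at its foot); its top is 17 mm above this point.
- guard (a point): Centre of the yellow guard roof over the capstan's -y side (feeder frame (0, -252, 185) mm): fixed, 100 mm (x) by 64 mm (y), 183 to 188 mm above the table, back wall at feeder y = -287 mm. Spokes pass under it, but no finger can follow there: directions from the hub of about 190 to 350 degrees, counted counterclockwise from the feeder's +x.
- capstan (a joint): Turn of the steel capstan, rad, growing counterclockwise from above; starts at 0 to 0.5, end stop 4.2, mouth open above 3.8, shut below 0.25 (moves the gate 21.5 mm per rad). Four level spokes, 12 mm thick, 90 degrees apart, to 70 mm from the axis, ball ends 21 mm thick (one red, three black). The red one points along the feeder's x at 0, its y at 1.57. Needs 2 to 3 N on a spoke; stays where left.
- chute: Loose straight aluminium channel, 0.22 kg. Origin at the middle of its underside; x along it to its open front end (x = +137 mm), z up. Rear wall's inner face at x = -132 mm, 28 mm high. Floor 4 mm thick, side walls 3 mm thick and 16 mm high, 34 mm wide inside. Sinks begin to slide in it at 9 to 14 degrees of tilt, so carry it slightly nose up; 35 to 40 degrees empties it.
- handle (a point): Middle of the top edge of the chute's black handle plate, chute frame (0, 70, 58) mm, axes as the chute's. The plate is upright, 12 mm thick (chute y 64 to 76 mm), 44 mm long (x -22 to +22 mm), 0 to 58 mm high, joined to the channel by a 4 mm strip at floor level. Take it from above across its 12 mm.
- sink1: Black finned heat sink, a block 60 mm (its x) by 24 mm (y) by 22 mm (z), 45 g (varies), origin at its centre; lies loose on the table. Absent in some starts.
- sink2: Black finned heat sink, a block 60 mm (its x) by 24 mm (y) by 22 mm (z), 45 g (varies), origin at its centre; lies loose on the table. Absent in some starts.
- sink3: Black finned heat sink, a block 60 mm (its x) by 24 mm (y) by 22 mm (z), 45 g (varies), origin at its centre; lies loose on the table. Absent in some starts.
- sink4: Black finned heat sink, a block 60 mm (its x) by 24 mm (y) by 22 mm (z), 45 g (varies), origin at its centre; lies loose on the table. Absent in some starts.
- park_mat: Fixed flat blue mat, 200 mm (x) by 340 mm (y), 3 mm thick, on which the chute lies at the start; origin at the centre of its underside.
- board: Bystander: green circuit board on a black carrier, 70 x 100 x 15 mm, origin at the centre of its underside. Leave it alone.
- tape: Bystander: amber tape roll, 80 mm across, 20 mm high, origin at the centre of its underside. Leave it alone.
- wash: Bystander: white closed bottle with a blue cap, 50 mm across, 120 mm high, origin at the centre of its underside. Leave it alone.
Things that resemble listed ones, but are neither listed nor needed, are in the scene too. Leave any pink or yellow look-alike of the sink4 alone.

How it is judged (in metres and radians):
On the way, in this order (a step that is already met when the one before it is completed fails the run):
1. the capstan is turned to open the mouth and every sink that is there lies in the chute (value of joint capstan above 3.8 rad and x of sink1 in the frame of chute between -0.14 and 0.14 m and y of sink1 in the frame of chute between -0.02 and 0.02 m and z of sink1 in the frame of chute between 0.005 and 0.035 m and x of sink2 in the frame of chute between -0.14 and 0.14 m and y of sink2 in the frame of chute between -0.02 and 0.02 m and z of sink2 in the frame of chute between 0.005 and 0.035 m and x of sink3 in the frame of chute between -0.14 and 0.14 m and y of sink3 in the frame of chute between -0.02 and 0.02 m and z of sink3 in the frame of chute between 0.005 and 0.035 m and x of sink4 in the frame of chute between -0.14 and 0.14 m and y of sink4 in the frame of chute between -0.02 and 0.02 m and z of sink4 in the frame of chute between 0.005 and 0.035 m), for 0.2 s.
2. the chute is held up off the table and every sink has gone into the feeder (value of joint capstan above 3.8 rad and height (world z) of chute above 0.06 m and x of sink1 in the frame of feeder between -0.03 and 0.03 m and y of sink1 in the frame of feeder between -0.155 and 0.055 m and z of each of sink1, sink2, sink3, sink4 in the frame of feeder below 0.085 m and x of sink2 in the frame of feeder between -0.03 and 0.03 m and y of sink2 in the frame of feeder between -0.155 and 0.055 m and x of sink3 in the frame of feeder between -0.03 and 0.03 m and y of sink3 in the frame of feeder between -0.155 and 0.055 m and x of sink4 in the frame of feeder between -0.03 and 0.03 m and y of sink4 in the frame of feeder between -0.155 and 0.055 m), for 0.2 s.
At the end, for the whole second after the job is handed in: Capstan turned back below 0.25 rad (mouth shut); every sink present is inside the feeder (centre under 85 mm above the table); the chute lies flat and upright on the blue mat (origin within 90 mm of the mat's centre along each of its axes, tilt under 0.1 rad); all at rest (value of joint capstan below 0.25 rad and x of sink1 in the frame of feeder between -0.03 and 0.03 m and y of sink1 in the frame of feeder between -0.155 and 0.055 m and z of each of sink1, sink2, sink3, sink4 in the frame of feeder below 0.085 m and x of sink2 in the frame of feeder between -0.03 and 0.03 m and y of sink2 in the frame of feeder between -0.155 and 0.055 m and x of sink3 in the frame of feeder between -0.03 and 0.03 m and y of sink3 in the frame of feeder between -0.155 and 0.055 m and x of sink4 in the frame of feeder between -0.03 and 0.03 m and y of sink4 in the frame of feeder between -0.155 and 0.055 m and x of chute in the frame of park_mat between -0.09 and 0.09 m and y of chute in the frame of park_mat between -0.09 and 0.09 m and height (world z) of chute below 0.012 m and angle between chute's own z axis and vertical below 0.1 rad and linear speed of chute below 0.02 m/s and linear speed of each of sink1, sink2, sink3, sink4 below 0.03 m/s); the robot touches nothing.
It fails at once if a sink is held by the fingers over the feeder's mouth instead of being tipped in from the chute ((contact force between the fingers and sink1 above 0.5 N and horizontal distance between sink1 and mouth below 0.07 m) or (contact force between the fingers and sink2 above 0.5 N and horizontal distance between sink2 and mouth below 0.07 m) or (contact force between the fingers and sink3 above 0.5 N and horizontal distance between sink3 and mouth below 0.07 m) or (contact force between the fingers and sink4 above 0.5 N and horizontal distance between sink4 and mouth below 0.07 m)).
It fails at once if the circuit board, the tape roll or the bottle is disturbed (distance of any of board, tape, wash from where it was at the start of the episode above 0.03 m).
Of sink1, sink2, sink3, sink4 only 2 to 4 are there at a start; the rules pass over those that are not, and their reading is None.
At some moment in a run one of sink1, sink2, sink3, sink4, chute may be knocked a few centimetres aside while the robot is not near it.
It also fails if it takes over 210 s, if anything falls off the work surface, if the arm or the gripper's body presses on something with over 40 N, if the wrist force passes 120 N, or if a joint passes its speed limit or range.

## Working session

There is one attempt and no reset: what is moved stays moved. The work goes in short steps, Python scripts to look and compute and a tool call to move; the robot and the scene stay as the last step left them, time stands still between calls to the robot, and variables do not carry over. Pictures are saved under pics/ and viewed, at most 14 in all, crops included, and the job is handed in when it is done.

Besides the shell and the picture viewer there is one more tool, called after ">>>" by a JSON object that holds its "method" and its "body". step_arm: Moves the arm, as the interface text tells. Shifts and turns lie within -1 to 1; 1 stands for 500 mm of shift or pi rad of turn. Its arguments: {"type":"object","properties":{"rows":{"type":"array"},"newtons":{"type":"number"}},"required":["rows"]}

```bash
mkdir -p pics; cat > h.py <<'E'
import numpy as np, cv2, json
from cell import env
from scipy.spatial.transform import Rotation as Ro
def snap(n,f):
    ci=env.camera_info(n); im=env.read_camera(n); cv2.imwrite('pics/'+f+'.png',im[:,:,::-1])
    json.dump({k:np.asarray(v).tolist() for k,v in ci.items()},open('pics/'+f+'.json','w')); return im
def ci(f): 
    c=json.load(open('pics/'+f+'.json')); return {k:np.array(v) for k,v in c.items()}
def ray(c,u,v):
    d=np.array([(u-c['cx'])/c['fx'],(v-c['cy'])/c['fy']]); p=d.copy()
    for _ in range(30): p=d/(1+c['k1']*(p@p))
    w=c['R'].T@np.array([p[0],p[1],1]); return -c['R'].T@c['t'],w/np.linalg.norm(w)
def onz(f,u,v,z):
    o,d=ray(ci(f),u,v); return o+d*(z-o[2])/d[2]
def tri(obs):
    A=0;b=0
    for f,u,v in obs:
        o,d=ray(ci(f),u,v);P=np.eye(3)-np.outer(d,d);A=A+P;b=b+P@o
    x=np.linalg.solve(A,b); return x,[round(1000*np.linalg.norm((np.eye(3)-np.outer(d,d))@(x-o)),1) for o,d in [ray(ci(f),u,v) for f,u,v in obs]]
def proj(f,X):
    c=ci(f);q=c['R']@np.asarray(X,float)+c['t'];p=q[:2]/q[2];p=p*(1+c['k1']*(p@p));return np.array([c['fx']*p[0]+c['cx'],c['fy']*p[1]+c['cy']])
def st():
    o=env.get_obs();print({k:np.round(o[k],4).tolist() for k in ('time_s','tool_pos','tool_rot','qpos','force','grip_width','grasp_force')});return o
def go(pos,rpy,cur=None):
    """slide/angular in tool axes units from the current pose to target"""
    o=env.get_obs();p,r=(o['tool_pos'],o['tool_rot']) if cur is None else cur
    R0=Ro.from_euler('xyz',r,degrees=True);R1=Ro.from_euler('xyz',rpy,degrees=True)
    s=R0.inv().apply(np.array(pos)-p)/.5;a=(R0.inv()*R1).as_rotvec()/np.pi
    print('slide',np.round(s,4).tolist(),'ang',np.round(a,4).tolist(),'rows>=',round(max(np.linalg.norm(s)*500/62.5,np.linalg.norm(a)*180/10.7),2))
E
python3 - <<'E'
from h import *
st()
for n in ('scene','top','wrist'):
    im=snap(n,n+'0'); c=ci(n+'0'); print(n,c['fx'],c['k1'],(-c['R'].T@c['t']).round(3),c['R'][2].round(2))
    cv2.imwrite('pics/%s0b.png'%n,cv2.resize(im[:,:,::-1],(800,600),interpolation=cv2.INTER_CUBIC))
E
```

```text
{'time_s': 0.0, 'tool_pos': [0.2239, 0.6096, 0.2215], 'tool_rot': [-179.8909, 0.008, 159.8408], 'qpos': [-69.0317, 18.4402, -4.0145, 83.1736, 1.297, 78.5406, -3.2601], 'force': [0.338, 0.2668, -0.4347], 'grip_width': 0.087, 'grasp_force': 0.0}
scene 411.5436681896853 0.012713211880533204 [ 1.171 -0.486  0.752] [-0.63  0.48 -0.62]
top 507.6148825055857 0.02613099572830088 [ 0.379 -0.     1.344] [ 0.13  0.   -0.99]
wrist 368.6603251732208 0.022658682480150173 [0.149 0.637 0.384] [ 0.27 -0.1  -0.96]
```

View pics/top0b.png

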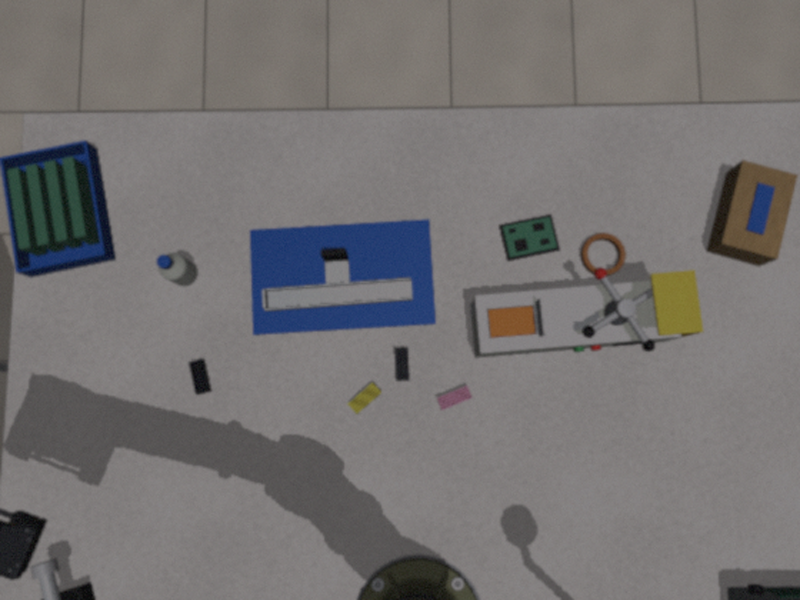

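View pics/scene0b.png

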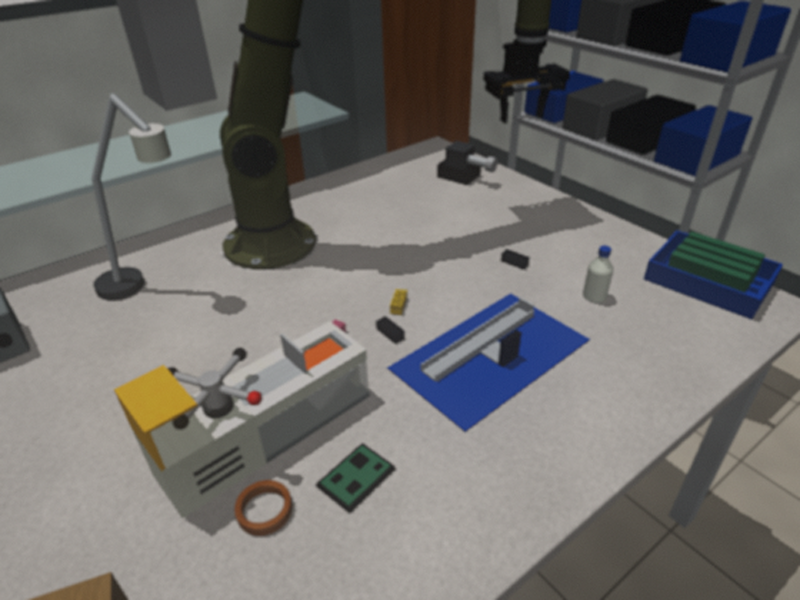

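The top view (pixels in the 800x600 picture) shows:
- Two black blocks, at (200,376) and (401,363).
- Look-alikes: yellow at (365,397) and pink at (453,397).
- The chute on its mat, with its rear wall at left (265,299), open end at right (412,288) and handle at (335,255).
- The feeder, with its mouth at (512,321), hub at about (622,308) and red ball at (600,273).

The scene view agrees. The gripper hides the lower-left corner, so I'll check the wrist view there.

```bash
python3 - <<'E'
from h import *
s=.7
for n,u,v,z in [('sinkA',200,376,.022),('sinkB',401,363,.022),('yel',365,397,.02),('pink',453,397,.02),('rear',265,299,.03),('front',412,288,.02),('handle',335,255,.06),('mouth',512,321,.1),('hub',622,308,.172),('red',600,273,.155),('b2',588,331,.155),('b3',648,345,.155),('wash',165,262,.12),('board',529,237,.015),('tape',603,255,.02),('guardc',677,302,.188)]:
    print(n,onz('top0',u*s,v*s,z).round(3))
w=cv2.imread('pics/wrist0.png');t=cv2.imread('pics/top0.png')
a=cv2.resize(w,(400,300));b=cv2.resize(t[180:285,320:500],(514,300),interpolation=cv2.INTER_CUBIC)[:, :400]
r=lambda x0,y0,x1,y1:cv2.resize(t[y0:y1,x0:x1],(400,300),interpolation=cv2.INTER_CUBIC)
cv2.imwrite('pics/c1.png',np.vstack([np.hstack([a,r(330,180,490,300)]),np.hstack([r(120,230,280,350),r(0,300,160,420)])]))
E
```

```text
sinkA [0.435 0.388 0.022]
sinkB [0.453 0.024 0.022]
yel [0.393 0.09  0.02 ]
pink [ 0.39 -0.07  0.02]
rear [0.573 0.271 0.03 ]
front [0.591 0.002 0.02 ]
handle [0.647 0.14  0.06 ]
mouth [ 0.518 -0.17   0.1  ]
hub [ 0.529 -0.339  0.172]
red [ 0.59  -0.311  0.155]
b2 [ 0.494 -0.286  0.155]
b3 [ 0.47  -0.383  0.155]
wash [0.626 0.424 0.12 ]
board [ 0.685 -0.218  0.015]
tape [ 0.648 -0.353  0.02 ]
guardc [ 0.535 -0.422  0.188]
```

View pics/c1.png

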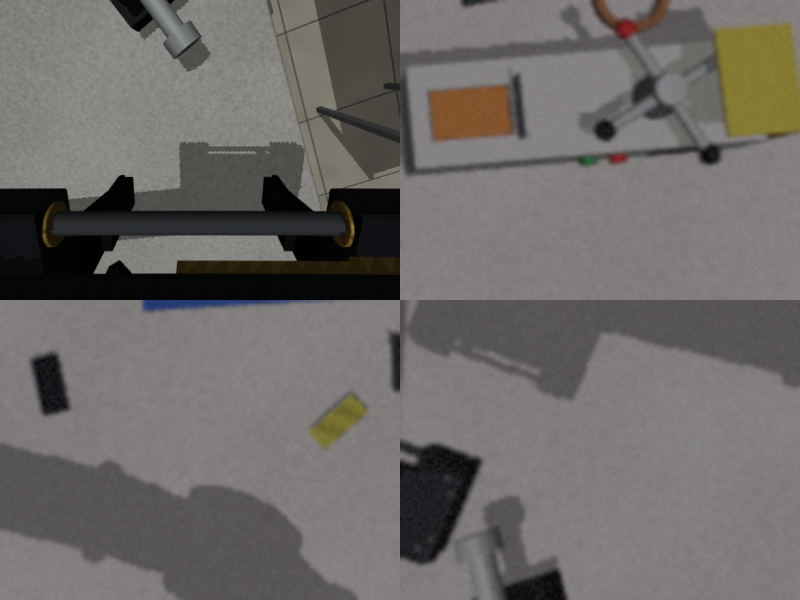

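The wrist view is clear of sinks under the gripper, so only the two black blocks are there: A near (0.435, 0.388) and B near (0.453, 0.024). Next I'll work out viewing poses.

```bash
cat >> h.py <<'E'
def _tc():
    c=ci('wrist0');R=Ro.from_euler('xyz',[-179.8909,.008,159.8408],degrees=True).as_matrix();p=np.array([.2239,.6096,.2215])
    return R.T@(-c['R'].T@c['t']-p), R.T@c['R'].T   # cam pos in tool, cam->tool
def viewpose(X,u,v,z,yaw):
    """TCP xy at height z, pointing down with yaw, so that X appears at u,v in wrist"""
    tp,tR=_tc();R=Ro.from_euler('xyz',[180,0,yaw],degrees=True).as_matrix();c=ci('wrist0')
    d=R@tR@np.array([(u-c['cx'])/c['fx'],(v-c['cy'])/c['fy'],1]);o=R@tp+[0,0,z]
    g=o+d*(X[2]-o[2])/d[2];return np.array([X[0]-g[0],X[1]-g[1],z])
E
python3 - <<'E'
from h import *
print(_tc())
P=viewpose([.435,.388,.011],280,130,.22,192);print(P);go(P,[180,0,192],(env.get_obs()['tool_pos'],[180,0,192]))
print(viewpose([.453,.024,.011],280,130,.22,90),viewpose([.518,-.17,.1],280,130,.3,90),viewpose([.65,.14,.06],280,130,.25,94))
E
```

```text
Traceback (most recent call last):
NameError: name '_tc' is not defined
```

```bash
sed -i 's/_tc()/tc()/' h.py
python3 - <<'E'
from h import *
print(tc())
P=viewpose([.435,.388,.011],280,130,.22,192);print(P);go(P,[180,0,192],(env.get_obs()['tool_pos'],[180,0,192]))
print(viewpose([.453,.024,.011],280,130,.22,90),viewpose([.518,-.17,.1],280,130,.3,90),viewpose([.65,.14,.06],280,130,.25,94))
E
```

```text
(array([ 0.07985925, -0.00075588, -0.16295757]), array([[-3.19703582e-04, -9.56643681e-01, -2.91260648e-01],
       [ 9.99999939e-01, -2.64439151e-04, -2.29105853e-04],
       [ 1.42151948e-04, -2.91260703e-01,  9.56643707e-01]]))
[0.47899649 0.39547784 0.22      ]
slide [-0.41, -0.5254, 0.0034] ang [0.0, 0.0, 0.0] rows>= 5.33
[ 0.45116705 -0.02058979  0.22      ] [ 0.51622969 -0.21544318  0.3       ] [0.65153953 0.09360298 0.25      ]
```

>>> {"method": "step_arm", "body": {"rows": [{"angular": [0,0,-0.0446],"slide": [0,0,0],"jaw": 1},{"angular": [0,0,-0.0446],"slide": [0,0,0],"jaw": 1},{"angular": [0,0,-0.0446],"slide": [0,0,0],"jaw": 1},{"angular": [0,0,-0.0446],"slide": [0,0,0],"jaw": 1},{"angular": [0,0,0],"slide": [-0.0683,-0.0876,0],"jaw": 1},{"angular": [0,0,0],"slide": [-0.0683,-0.0876,0],"jaw": 1},{"angular": [0,0,0],"slide": [-0.0683,-0.0876,0],"jaw": 1},{"angular": [0,0,0],"slide": [-0.0683,-0.0876,0],"jaw": 1},{"angular": [0,0,0],"slide": [-0.0683,-0.0876,0],"jaw": 1},{"angular": [0,0,0],"slide": [-0.0683,-0.0876,0],"jaw": 1}]}}

```text
time_s: 1.4
tool_pos: [0.48, 0.3941, 0.2224]
tool_rot: [-180.0, -0.0, -168.0]
force: [0.5, 0.0, -0.1]
grip_width: 0.0871
grasp_force: 0.0
```

>>> {"method": "step_arm", "body": {"rows": [{"angular": [0,0,0],"slide": [0,0,0],"jaw": 1},{"angular": [0,0,0],"slide": [0,0,0],"jaw": 1}]}}

```text
time_s: 1.65
tool_pos: [0.4785, 0.3957, 0.2222]
tool_rot: [180.0, -0.1, -168.1]
force: [-0.4, 1.0, -0.8]
grip_width: 0.0872
grasp_force: 0.0
```

```bash
cat >> h.py <<'E'
def blob(f,lo,hi,roi):
    """minAreaRects of HSV range inside roi (u0,v0,u1,v1)"""
    im=cv2.imread('pics/'+f+'.png');m=cv2.inRange(cv2.cvtColor(im,cv2.COLOR_BGR2HSV),lo,hi);k=np.zeros_like(m);u0,v0,u1,v1=roi;k[v0:v1,u0:u1]=m[v0:v1,u0:u1]
    cs=cv2.findContours(k,cv2.RETR_EXTERNAL,cv2.CHAIN_APPROX_NONE)[0]
    return [(cv2.minAreaRect(c),cv2.boxPoints(cv2.minAreaRect(c)).round(1).tolist()) for c in sorted(cs,key=cv2.contourArea)[::-1] if cv2.contourArea(c)>60]
E
python3 - <<'E'
from h import *
st();snap('wrist','w1')
for r in blob('w1',(0,0,0),(179,255,60),(0,0,560,230)): print(r)
E
```

```text
{'time_s': 1.65, 'tool_pos': [0.4785, 0.3957, 0.2222], 'tool_rot': [179.9756, -0.0554, -168.0597], 'qpos': [-43.7107, 14.7773, 2.0504, 87.7295, -0.5854, 77.5388, 60.3389], 'force': [-0.3641, 0.984, -0.7787], 'grip_width': 0.0872, 'grasp_force': 0.0}
(((283.0, 133.0), (62.0, 24.0), 90.0), [[271.0, 102.0], [295.0, 102.0], [295.0, 164.0], [271.0, 164.0]])
(((4.5, 9.5), (9.0, 19.0), 0.0), [[0.0, 19.0], [0.0, 0.0], [9.0, 0.0], [9.0, 19.0]])
(((26.519515991210938, 204.35035705566406), (53.7188720703125, 3.923288583755493), 7.431407928466797), [[-0.4000000059604645, 202.8000030517578], [0.10000000149011612, 198.89999389648438], [53.400001525878906, 205.89999389648438], [52.900001525878906, 209.8000030517578]])
```

View pics/w1.png

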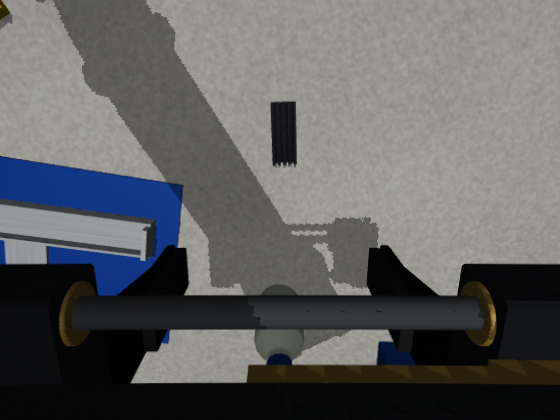

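The picture shows sink A alone at (283,133), its fins along the image's vertical, which is tool x. It is black, finned and 62x24 px, so it fits. The look-alike at the upper left (4,9) is the yellow one. I'll take a second view for its height.

>>> {"method": "step_arm", "body": {"rows": [{"angular": [0,0,0],"slide": [0,0.1,0],"jaw": 1},{"angular": [0,0,0],"slide": [0,0,0.1],"jaw": 1},{"angular": [0,0,0],"slide": [0,0,0],"jaw": 1},{"angular": [0,0,0],"slide": [0,0,0],"jaw": 1}]}}

```text
time_s: 2.2
tool_pos: [0.4686, 0.4449, 0.1738]
tool_rot: [180.0, 0.0, -168.0]
force: [-0.1, -0.7, 0.9]
grip_width: 0.0874
grasp_force: 0.0
```

```bash
python3 - <<'E'
from h import *
st();snap('wrist','w2')
for r in blob('w2',(0,0,0),(179,255,60),(100,0,560,230)): print(r)
print(onz('w1',283.5,132,.022))
a=cv2.imread('pics/w1.png')[80:190,210:360];b=cv2.imread('pics/w2.png')[60:225,100:325]
cv2.imwrite('pics/c2.png',np.hstack([cv2.resize(a,(400,293),interpolation=4),cv2.resize(b,(400,293),interpolation=4)]))
E
```

```text
{'time_s': 2.2, 'tool_pos': [0.4686, 0.4449, 0.1738], 'tool_rot': [179.975, 0.0496, -168.0134], 'qpos': [-46.4653, 19.2259, 0.7417, 87.6267, -0.2481, 73.0939, 56.2935], 'force': [-0.1443, -0.6883, 0.9494], 'grip_width': 0.0874, 'grasp_force': 0.0}
(((226.4451141357422, 137.713134765625), (72.28939819335938, 31.226421356201172), 86.00909423828125), [[208.39999389648438, 102.69999694824219], [239.5, 100.5999984741211], [244.5, 172.6999969482422], [213.39999389648438, 174.89999389648438]])
[0.43423698 0.39151091 0.022     ]
```

View pics/c2.png

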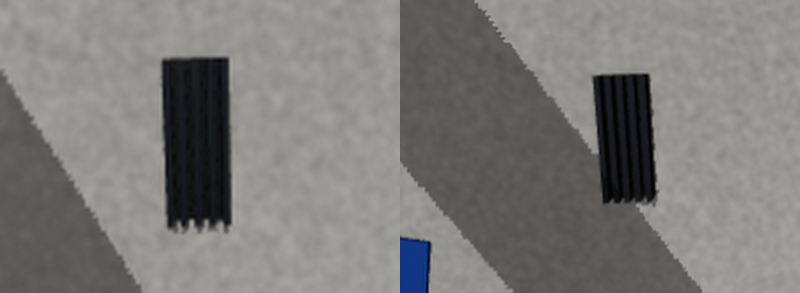

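Crop: finned top face. View 1 corners are (270.7,102.1), (295.5,101.8), (273,165.5) and (296.6,165). View 2 corners are (208.5,102.2), (239.5,101) and (214.7,174.2), with the right side face just visible.

```bash
python3 - <<'E'
from h import *
P=[tri([('w1',*a),('w2',*b)]) for a,b in [((270.7,102.1),(208.5,102.2)),((295.5,101.8),(238,101)),((273,164.5),(214.7,174)),((296.6,164),(243,174.5))]]
for p in P: print(p[0].round(4),p[1])
c=np.array([onz('w1',*q,.022)[:2] for q in [(270.7,102.1),(295.5,101.8),(273,164.5),(296.6,164)]]);print(c,c.mean(0))
d=(c[2:].mean(0)-c[:2].mean(0));print(np.linalg.norm(d),np.degrees(np.arctan2(d[1],d[0])),np.linalg.norm(c[1]-c[0]))
E
```

```text
[0.4094 0.3738 0.0228] [np.float64(0.1), np.float64(0.1)]
[0.404  0.3968 0.0181] [np.float64(0.4), np.float64(0.4)]
[0.4675 0.388  0.0223] [np.float64(0.1), np.float64(0.1)]
[0.4637 0.4116 0.0165] [np.float64(0.6), np.float64(0.6)]
[[0.40950726 0.37375424]
 [0.40439361 0.3966835 ]
 [0.46753456 0.3880138 ]
 [0.46219192 0.41089551]] [0.43590684 0.39233676]
0.05963682392097377 13.81029678380929 0.023492556727352308
```

```bash
python3 - <<'E'
from h import *
o=env.get_obs();go([.4355,.3925,.06],[180,0,-166.2],(o['tool_pos'],[180,0,-166.2]))
E
```

```text
slide [0.0906, -0.0858, 0.2294] ang [0.0, 0.0, 0.0] rows>= 2.09
```

>>> {"method": "step_arm", "body": {"newtons": 15, "rows": [{"angular": [0,0,-0.01],"slide": [0,0,0],"jaw": 0.65},{"angular": [0,0,0],"slide": [0.0302,-0.0286,0.0765],"jaw": 0.65},{"angular": [0,0,0],"slide": [0.0302,-0.0286,0.0765],"jaw": 0.65},{"angular": [0,0,0],"slide": [0.0302,-0.0286,0.0765],"jaw": 0.65},{"angular": [0,0,0],"slide": [0,0,0.05],"jaw": 0.65},{"angular": [0,0,0],"slide": [0,0,0.045],"jaw": 0.65},{"angular": [0,0,0],"slide": [0,0,0],"jaw": 0.65}]}}

```text
time_s: 3.12
tool_pos: [0.4344, 0.3912, 0.0098]
tool_rot: [-179.9, -0.1, -166.2]
force: [0.2, 0.0, -0.0]
grip_width: 0.0566
grasp_force: 0.0
```

>>> {"method": "step_arm", "body": {"rows": [{"angular": [0,0,0],"slide": [0,0,0],"jaw": 0},{"angular": [0,0,0],"slide": [0,0,0],"jaw": 0},{"angular": [0,0,0],"slide": [0,0,0],"jaw": 0},{"angular": [0,0,0],"slide": [0,0,0],"jaw": 0}]}}

```text
time_s: 3.62
tool_pos: [0.4349, 0.3923, 0.0108]
tool_rot: [180.0, 0.0, -166.2]
force: [-0.7, 0.8, 0.4]
grip_width: 0.0246
grasp_force: 0.1
```

```bash
python3 - <<'E'
from h import *
P=viewpose([.59,.137,.02],270,110,.33,94);print(P);o=env.get_obs();p=o['tool_pos']+[0,0,.3192];print(p)
go(P,[180,0,94],(p,[180,0,94]));st()
E
```

```text
[0.60406754 0.0783455  0.33      ]
[0.43494046 0.39228086 0.32999687]
slide [-0.6499, 0.2936, -0.0] ang [0.0, 0.0, 0.0] rows>= 5.71
{'time_s': 3.625, 'tool_pos': [0.4349, 0.3923, 0.0108], 'tool_rot': [179.9751, 0.0404, -166.2361], 'qpos': [-44.9886, 21.5915, 0.4045, 104.8837, -0.1861, 53.4781, 59.2621], 'force': [-0.714, 0.7908, 0.3888], 'grip_width': 0.0246, 'grasp_force': 0.0938}
```

>>> {"method": "step_arm", "body": {"rows": [{"angular": [0,0,0],"slide": [0,0,-0.06],"jaw": 0},{"angular": [0,0,0],"slide": [0,0,-0.1],"jaw": 0},{"angular": [0,0,0],"slide": [0,0,-0.12],"jaw": 0},{"angular": [0,0,0],"slide": [0,0,-0.12],"jaw": 0},{"angular": [0,0,0],"slide": [0,0,-0.12],"jaw": 0},{"angular": [0,0,0],"slide": [0,0,-0.12],"jaw": 0}]}}

```text
time_s: 4.38
tool_pos: [0.4344, 0.3917, 0.3324]
tool_rot: [180.0, 0.0, -166.2]
force: [0.2, 1.2, -0.2]
grip_width: 0.0238
grasp_force: 15.0
```

>>> {"method": "step_arm", "body": {"rows": [{"angular": [0,0,0.0555],"slide": [0,0,0],"jaw": 0},{"angular": [0,0,0.0555],"slide": [0,0,0],"jaw": 0},{"angular": [0,0,0.0555],"slide": [0,0,0],"jaw": 0},{"angular": [0,0,0.0555],"slide": [0,0,0],"jaw": 0},{"angular": [0,0,0.0555],"slide": [0,0,0],"jaw": 0},{"angular": [0,0,0.0555],"slide": [0,0,0],"jaw": 0},{"angular": [0,0,0.0555],"slide": [0,0,0],"jaw": 0},{"angular": [0,0,0.0555],"slide": [0,0,0],"jaw": 0},{"angular": [0,0,0],"slide": [0,0,0],"jaw": 0}]}}

```text
time_s: 5.5
tool_pos: [0.4346, 0.3919, 0.3302]
tool_rot: [-180.0, 0.0, 113.9]
force: [-0.7, 0.6, -0.7]
grip_width: 0.0239
grasp_force: 15.0
```

>>> {"method": "step_arm", "body": {"rows": [{"angular": [0,0,0.0555],"slide": [0,0,0],"jaw": 0},{"angular": [0,0,0.055],"slide": [0,0,0],"jaw": 0},{"angular": [0,0,0],"slide": [-0.1083,0.0489,0],"jaw": 0},{"angular": [0,0,0],"slide": [-0.1083,0.0489,0],"jaw": 0},{"angular": [0,0,0],"slide": [-0.1083,0.0489,0],"jaw": 0},{"angular": [0,0,0],"slide": [-0.1083,0.0489,0],"jaw": 0},{"angular": [0,0,0],"slide": [-0.1083,0.0489,0],"jaw": 0},{"angular": [0,0,0],"slide": [-0.1083,0.0489,0],"jaw": 0},{"angular": [0,0,0],"slide": [0,0,0],"jaw": 0},{"angular": [0,0,0],"slide": [0,0,0],"jaw": 0}]}}

```text
time_s: 6.75
tool_pos: [0.6033, 0.0784, 0.3301]
tool_rot: [-180.0, -0.0, 94.1]
force: [0.2, 0.6, -1.1]
grip_width: 0.0236
grasp_force: 15.0
```

```bash
python3 - <<'E'
from h import *
st();snap('wrist','w3')
im=cv2.imread('pics/w3.png')[0:300,80:480]
cv2.imwrite('pics/c3.png',cv2.resize(im,(800,600),interpolation=4))
E
```

```text
{'time_s': 6.75, 'tool_pos': [0.6033, 0.0784, 0.3301], 'tool_rot': [-179.9634, -0.0464, 94.0634], 'qpos': [-28.7222, 11.9417, 22.8003, 80.0073, -4.6477, 88.9984, -2.2186], 'force': [0.2043, 0.6325, -1.0756], 'grip_width': 0.0236, 'grasp_force': 14.9995}
```

View pics/c3.png

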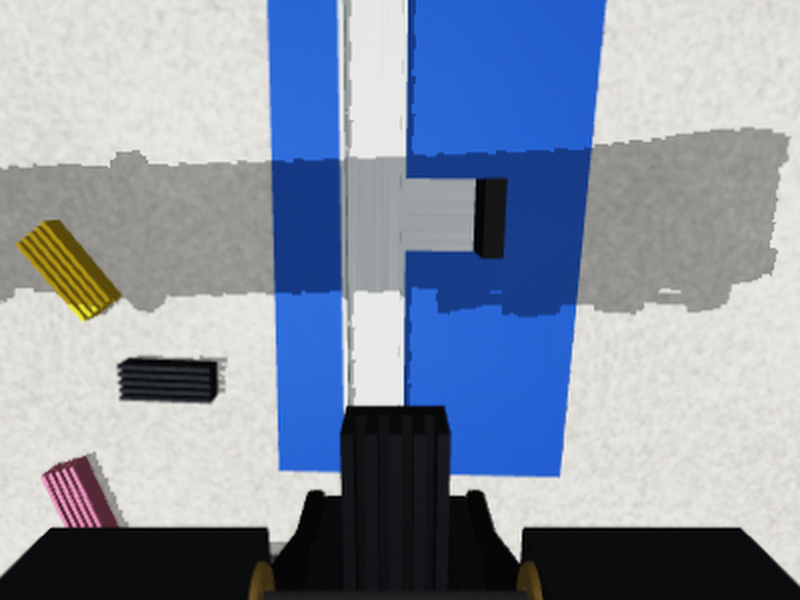

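The picture (crop: u=80+U/2, v=V/2) shows the chute running vertically with wall edges at U≈343 and 408. The handle is at U 476-506, V 178-258, and black sink B at (168,380). Yellow and pink look-alikes sit at (68,270) and (80,495), and the held sink is at the bottom. I'll move toward the rear end for a second view.

>>> {"method": "step_arm", "body": {"rows": [{"angular": [0,0,0],"slide": [0.1,0,0],"jaw": 0},{"angular": [0,0,0],"slide": [0.1,0,0],"jaw": 0},{"angular": [0,0,0],"slide": [0,0,0.1],"jaw": 0},{"angular": [0,0,0],"slide": [0,0,0],"jaw": 0},{"angular": [0,0,0],"slide": [0,0,0],"jaw": 0}]}}

```text
time_s: 7.42
tool_pos: [0.5969, 0.1779, 0.282]
tool_rot: [179.9, -0.0, 94.0]
force: [0.2, 0.2, 1.0]
grip_width: 0.0238
grasp_force: 15.0
```

```bash
python3 - <<'E'
from h import *
st();snap('wrist','w4')
im=cv2.imread('pics/w4.png')[0:300,80:480]
cv2.imwrite('pics/c4.png',cv2.resize(im,(800,600),interpolation=4))
E
```

```text
{'time_s': 7.425, 'tool_pos': [0.5969, 0.1779, 0.282], 'tool_rot': [179.9027, -0.0272, 93.9869], 'qpos': [-34.8193, 13.9704, 19.3473, 82.8049, -4.6199, 83.9038, -11.5331], 'force': [0.1835, 0.1589, 1.0209], 'grip_width': 0.0238, 'grasp_force': 14.999}
```

View pics/c4.png

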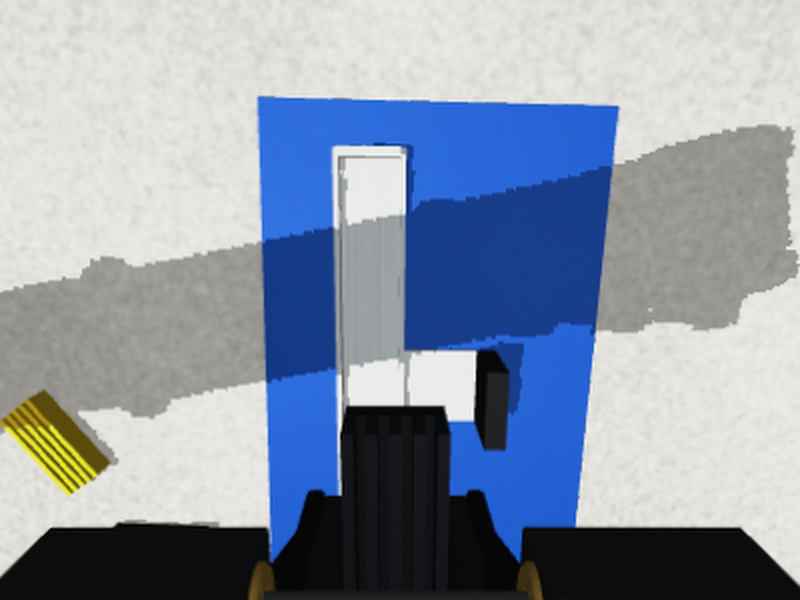

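The picture shows the rear wall's top outer edge at V=147 (U 333-407) and its inner edge at V=157. The handle's top face is at U 488-509, V 372-450.

```bash
python3 - <<'E'
from h import *
f=lambda U,V:(80+U/2,V/2)
for a,b in [((506,179),(509,372)),((505,258),(505,450))]:
    print('handle tri',tri([('w3',*f(*a)),('w4',*f(*b))]))
hc=[onz('w4',*f(*q),.061) for q in [(488,372),(509,372),(505,450),(487,450)]];print(np.round(hc,4),np.mean(hc,0))
for q in [(333,147),(407,147)]: print('rear',onz('w4',*f(*q),.031).round(4))
for q in [(333,160),(407,160),(337,350),(404,390)]: print('wall z19',onz('w4',*f(*q),.019).round(4),'z23',onz('w4',*f(*q),.023).round(4))
for q in [(345,20),(408,20),(344,380),(406,380)]: print('wall3',onz('w3',*f(*q),.019).round(4))
for q in [(258,97),(618,106)]: print('mat',onz('w4',*f(*q),.003).round(4))
for q in [(279,470),(560,476)]: print('mat3',onz('w3',*f(*q),.003).round(4))
for q in [(118,358),(218,358),(212,402),(118,402)]: print('B',onz('w3',*f(*q),.022).round(4))
E
```

```text
handle tri (array([0.65991698, 0.16540222, 0.05821721]), [np.float64(0.2), np.float64(0.2)])
handle tri (array([0.66286529, 0.12234896, 0.06249065]), [np.float64(0.7), np.float64(0.7)])
[[0.6484 0.1653 0.061 ]
 [0.6596 0.1661 0.061 ]
 [0.6624 0.1218 0.061 ]
 [0.6525 0.1211 0.061 ]] [0.65571965 0.14356367 0.061     ]
rear [0.5582 0.2741 0.031 ]
rear [0.5971 0.2768 0.031 ]
wall z19 [0.5575 0.2679 0.019 ] z23 [0.5578 0.2678 0.023 ]
wall z19 [0.5978 0.2707 0.019 ] z23 [0.5977 0.2706 0.023 ]
wall z19 [0.5645 0.1625 0.019 ] z23 [0.5648 0.1634 0.023 ]
wall z19 [0.6056 0.1408 0.019 ] z23 [0.6055 0.1419 0.023 ]
wall3 [0.5628 0.246  0.019 ]
wall3 [0.5989 0.2486 0.019 ]
wall3 [0.5728 0.0324 0.019 ]
wall3 [0.6139 0.0353 0.019 ]
mat [0.5135 0.2982 0.003 ]
mat [0.7126 0.3072 0.003 ]
mat3 [ 0.5292 -0.0411  0.003 ]
mat3 [ 0.7292 -0.0316  0.003 ]
B [0.4255 0.0375 0.022 ]
B [0.4903 0.0421 0.022 ]
B [0.4863 0.0119 0.022 ]
B [0.4244 0.0075 0.022 ]
```

```bash
python3 - <<'E'
from h import *
o=env.get_obs();go([.5798,.2371,.07],[180,0,93.8],(o['tool_pos'],[180,0,93.9]))
E
```

```text
slide [0.1211, -0.0272, 0.4256] ang [0.0, -0.0, 0.0006] rows>= 3.55
```

>>> {"method": "step_arm", "body": {"rows": [{"angular": [0,0,0.001],"slide": [0.0303,-0.0068,0.1064],"jaw": 0},{"angular": [0,0,0],"slide": [0.0303,-0.0068,0.1064],"jaw": 0},{"angular": [0,0,0],"slide": [0.0303,-0.0068,0.1064],"jaw": 0},{"angular": [0,0,0],"slide": [0.0303,-0.0068,0.1064],"jaw": 0},{"angular": [0,0,0],"slide": [0,0,0.04],"jaw": 0},{"angular": [0,0,0],"slide": [0,0,0.03],"jaw": 0},{"angular": [0,0,0],"slide": [0,0,0.02],"jaw": 0},{"angular": [0,0,0],"slide": [0,0,0],"jaw": 0},{"angular": [0,0,0],"slide": [0,0,0],"jaw": 0}]}}

```text
time_s: 8.6
tool_pos: [0.5801, 0.2374, 0.0239]
tool_rot: [179.9, -0.0, 93.7]
force: [0.7, 0.4, -0.3]
grip_width: 0.0237
grasp_force: 15.0
```

```bash
python3 - <<'E'
from h import *
st()
E
```

```text
{'time_s': 8.6, 'tool_pos': [0.5801, 0.2374, 0.0239], 'tool_rot': [179.8798, -0.0471, 93.7403], 'qpos': [-37.404, 25.3358, 15.7381, 98.9623, -7.9912, 56.6656, -14.9782], 'force': [0.665, 0.3974, -0.2986], 'grip_width': 0.0237, 'grasp_force': 14.9991}
```

>>> {"method": "step_arm", "body": {"rows": [{"angular": [0,0,0],"slide": [0,0,0],"jaw": 0.45},{"angular": [0,0,0],"slide": [0,0,0],"jaw": 0.45},{"angular": [0,0,0],"slide": [0,0,0],"jaw": 0.45},{"angular": [0,0,0],"slide": [0,0,-0.04],"jaw": 0.45},{"angular": [0,0,0],"slide": [0,0,-0.1],"jaw": 0.6},{"angular": [0,0,0],"slide": [0,0,-0.12],"jaw": 0.65},{"angular": [0,0,0],"slide": [0,0,-0.12],"jaw": 0.65},{"angular": [0,0,0],"slide": [0,0,0],"jaw": 0.65}]}}

```text
time_s: 9.6
tool_pos: [0.5825, 0.2384, 0.2208]
tool_rot: [179.3, -0.3, 93.7]
force: [0.4, 0.5, 1.1]
grip_width: 0.056
grasp_force: 0.0
```

```bash
python3 - <<'E'
from h import *
st();P=viewpose([.455,.025,.011],240,150,.2,93.8);print(P)
o=env.get_obs();go(P,[180,0,93.8],(o['tool_pos'],[180,0,93.8]))
E
```

```text
{'time_s': 9.6, 'tool_pos': [0.5825, 0.2384, 0.2208], 'tool_rot': [179.3022, -0.3056, 93.7418], 'qpos': [-38.9298, 15.4569, 17.432, 87.8441, -4.7786, 76.6609, -17.3084], 'force': [0.3802, 0.5063, 1.1246], 'grip_width': 0.056, 'grasp_force': 0.0}
[ 4.93209756e-01 -2.31005102e-04  2.00000000e-01]
slide [-0.4643, -0.2099, 0.0416] ang [0.0, 0.0, 0.0] rows>= 4.09
```

>>> {"method": "step_arm", "body": {"rows": [{"angular": [0,0,0],"slide": [-0.0929,-0.042,0.0083],"jaw": 0.65},{"angular": [0,0,0],"slide": [-0.0929,-0.042,0.0083],"jaw": 0.65},{"angular": [0,0,0],"slide": [-0.0929,-0.042,0.0083],"jaw": 0.65},{"angular": [0,0,0],"slide": [-0.0929,-0.042,0.0083],"jaw": 0.65},{"angular": [0,0,0],"slide": [-0.0929,-0.042,0.0083],"jaw": 0.65},{"angular": [0,0,0],"slide": [0,0,0],"jaw": 0.65},{"angular": [0,0,0],"slide": [0,0,0],"jaw": 0.65}]}}

```text
time_s: 10.48
tool_pos: [0.4895, -0.0007, 0.1921]
tool_rot: [180.0, -0.1, 93.8]
force: [-0.6, 0.1, -1.3]
grip_width: 0.0564
grasp_force: 0.0
```

```bash
python3 - <<'E'
from h import *
st();snap('wrist','w5');snap('top','t5')
a=cv2.imread('pics/w5.png')[60:280,100:393];b=cv2.imread('pics/t5.png')[120:300,150:390]
cv2.imwrite('pics/c5.png',np.hstack([cv2.resize(a,(400,300),interpolation=4),cv2.resize(b,(400,300),interpolation=4)]))
for r in blob('w5',(0,0,0),(179,255,60),(100,60,420,230)): print(r)
E
```

```text
{'time_s': 10.475, 'tool_pos': [0.4895, -0.0007, 0.1921], 'tool_rot': [179.9627, -0.0576, 93.768], 'qpos': [-28.3565, -0.9217, 25.3005, 108.5824, 0.3526, 72.2146, 0.6016], 'force': [-0.6127, 0.1023, -1.2803], 'grip_width': 0.0564, 'grasp_force': 0.0}
(((239.97799682617188, 153.6371612548828), (66.78789520263672, 28.776002883911133), 1.9749339818954468), [[206.10000610351562, 166.89999389648438], [207.10000610351562, 138.10000610351562], [273.79998779296875, 140.39999389648438], [272.8999938964844, 169.1999969482422]])
(((369.4686279296875, 126.42361450195312), (3.4350335597991943, 113.35610961914062), 4.236394882202148), [[363.6000061035156, 182.8000030517578], [371.8999938964844, 69.80000305175781], [375.3999938964844, 70.0], [367.0, 183.10000610351562]])
(((411.0521545410156, 127.45257568359375), (3.193911075592041, 111.75178527832031), 6.044092178344727), [[403.6000061035156, 182.8000030517578], [415.29998779296875, 71.69999694824219], [418.5, 72.0999984741211], [406.79998779296875, 183.1999969482422]])
```

View pics/c5.png

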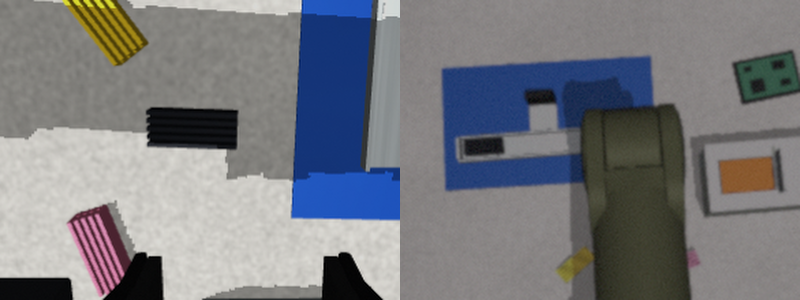

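B's top face in the wrist view spans roughly (207,141), (274,143.5), (273,169.2) and (206.5,167). It is black and finned, apart from the pink and yellow look-alikes. In the top view, sink A lies inside the chute's rear end.

```bash
python3 - <<'E'
from h import *
print(tri([('w3',139,201),('w5',206.3,167)]),tri([('w3',186,201),('w5',273,169.2)]))
c=np.array([onz('w5',*q,.022)[:2] for q in [(207,141),(274,143.5),(273,169.2),(206.3,167)]]);print(c,c.mean(0))
d=(c[1]+c[2]-c[0]-c[3])/2;print(np.linalg.norm(d),np.degrees(np.arctan2(d[1],d[0])),np.linalg.norm(c[3]-c[0]))
E
```

```text
(array([0.42493139, 0.00926278, 0.02483441]), [np.float64(1.0), np.float64(1.0)]) (array([0.48495335, 0.01026352, 0.01640565]), [np.float64(0.1), np.float64(0.1)])
[[0.42436502 0.03316658]
 [0.48434393 0.03489843]
 [0.48489591 0.01147853]
 [0.42394055 0.0095236 ]] [0.45438635 0.02226679]
0.06049522937151427 1.7461697304696915 0.023646786601952047
```

>>> {"method": "step_arm", "body": {"rows": [{"angular": [0,0,-0.0543],"slide": [0,0,0],"jaw": 0.65},{"angular": [0,0,-0.0543],"slide": [0,0,0],"jaw": 0.65},{"angular": [0,0,-0.0543],"slide": [0,0,0],"jaw": 0.65},{"angular": [0,0,-0.0543],"slide": [0,0,0],"jaw": 0.65},{"angular": [0,0,-0.0543],"slide": [0,0,0],"jaw": 0.65},{"angular": [0,0,-0.0543],"slide": [0,0,0],"jaw": 0.65},{"angular": [0,0,-0.0543],"slide": [0,0,0],"jaw": 0.65},{"angular": [0,0,-0.0543],"slide": [0,0,0],"jaw": 0.65},{"angular": [0,0,-0.0543],"slide": [0,0,0],"jaw": 0.65},{"angular": [0,0,0],"slide": [0,0,0],"jaw": 0.65}]}}

```text
time_s: 11.82
tool_pos: [0.4897, -0.0001, 0.1917]
tool_rot: [-180.0, -0.0, -178.2]
force: [-0.6, 0.3, -0.8]
grip_width: 0.0567
grasp_force: 0.0
```

>>> {"method": "step_arm", "body": {"rows": [{"angular": [0,0,0],"slide": [0.0229,0.016,0.08],"jaw": 0.65},{"angular": [0,0,0],"slide": [0.0229,0.016,0.08],"jaw": 0.65},{"angular": [0,0,0],"slide": [0.0229,0.016,0.08],"jaw": 0.65},{"angular": [0,0,0],"slide": [0,0,0],"jaw": 0.65},{"angular": [0,0,0],"slide": [0,0,0],"jaw": 0.65}]}}

```text
time_s: 12.45
tool_pos: [0.4561, 0.0218, 0.0733]
tool_rot: [180.0, 0.1, -178.3]
force: [0.5, -0.1, 0.8]
grip_width: 0.0567
grasp_force: 0.0
```

>>> {"method": "step_arm", "body": {"rows": [{"angular": [0,0,0],"slide": [0.003,0.001,0.06],"jaw": 0.65},{"angular": [0,0,0],"slide": [0,0,0.045],"jaw": 0.65},{"angular": [0,0,0],"slide": [0,0,0.02],"jaw": 0.65},{"angular": [0,0,0],"slide": [0,0,0],"jaw": 0.65},{"angular": [0,0,0],"slide": [0,0,0],"jaw": 0},{"angular": [0,0,0],"slide": [0,0,0],"jaw": 0},{"angular": [0,0,0],"slide": [0,0,0],"jaw": 0},{"angular": [0,0,0],"slide": [0,0,0],"jaw": 0},{"angular": [0,0,0],"slide": [0,0,0],"jaw": 0}]}}

```text
time_s: 13.58
tool_pos: [0.453, 0.0222, 0.0095]
tool_rot: [180.0, 0.0, -178.3]
force: [-0.6, 0.1, 2.1]
grip_width: 0.0238
grasp_force: 15.0
```

>>> {"method": "step_arm", "body": {"rows": [{"angular": [0,0,0],"slide": [0,0,-0.1],"jaw": 0},{"angular": [0,0,0],"slide": [0,0,-0.12],"jaw": 0},{"angular": [0,0,0],"slide": [0,0,-0.08],"jaw": 0},{"angular": [0,0,0.0543],"slide": [0,0,0],"jaw": 0},{"angular": [0,0,0.0543],"slide": [0,0,0],"jaw": 0},{"angular": [0,0,0.0543],"slide": [0,0,0],"jaw": 0},{"angular": [0,0,0.0543],"slide": [0,0,0],"jaw": 0},{"angular": [0,0,0.0543],"slide": [0,0,0],"jaw": 0},{"angular": [0,0,0.0543],"slide": [0,0,0],"jaw": 0},{"angular": [0,0,0.0543],"slide": [0,0,0],"jaw": 0}]}}

```text
time_s: 14.82
tool_pos: [0.4526, 0.022, 0.159]
tool_rot: [-180.0, -0.0, 113.0]
force: [-0.4, 0.2, -0.3]
grip_width: 0.0238
grasp_force: 15.0
```

>>> {"method": "step_arm", "body": {"rows": [{"angular": [0,0,0.0543],"slide": [0,0,0],"jaw": 0},{"angular": [0,0,0.0543],"slide": [0,0,0],"jaw": 0},{"angular": [0,0,0],"slide": [0,0,0],"jaw": 0},{"angular": [0,0,0],"slide": [0,0,0],"jaw": 0}]}}

```text
time_s: 15.32
tool_pos: [0.4528, 0.022, 0.1592]
tool_rot: [-180.0, -0.0, 93.9]
force: [-0.4, 0.4, -0.2]
grip_width: 0.0234
grasp_force: 15.0
```

```bash
python3 - <<'E'
from h import *
st();o=env.get_obs();
for X,z in ((-.025,.17),(-.025,.07)):
    P=np.array([.5863,.1393,0])+X*np.array([.0663,-.9978,0]);P[2]=z;print(P);go(P,[180,0,93.8],(o['tool_pos'],[180,0,93.8]))
E
```

```text
{'time_s': 15.325, 'tool_pos': [0.4528, 0.022, 0.1592], 'tool_rot': [-179.9894, -0.0002, 93.9185], 'qpos': [-27.945, -4.0431, 21.0933, 115.2768, 1.5618, 68.514, -3.5535], 'force': [-0.3549, 0.4483, -0.2419], 'grip_width': 0.0234, 'grasp_force': 14.9998}
[0.5846425 0.164245  0.17     ]
slide [0.2664, 0.282, -0.0217] ang [0.0, 0.0, 0.0] rows>= 3.11
[0.5846425 0.164245  0.07     ]
slide [0.2664, 0.282, 0.1783] ang [0.0, 0.0, 0.0] rows>= 3.42
```

>>> {"method": "step_arm", "body": {"rows": [{"angular": [0,0,0],"slide": [0.0666,0.0705,-0.005],"jaw": 0},{"angular": [0,0,0],"slide": [0.0666,0.0705,-0.005],"jaw": 0},{"angular": [0,0,0],"slide": [0.0666,0.0705,-0.005],"jaw": 0},{"angular": [0,0,0],"slide": [0.0666,0.0705,-0.005],"jaw": 0},{"angular": [0,0,0],"slide": [0,0,0],"jaw": 0},{"angular": [0,0,0],"slide": [0,0,0.1],"jaw": 0},{"angular": [0,0,0],"slide": [0,0,0.09],"jaw": 0},{"angular": [0,0,0],"slide": [0,0,0],"jaw": 0},{"angular": [0,0,0],"slide": [0,0,0],"jaw": 0}]}}

```text
time_s: 16.45
tool_pos: [0.5858, 0.1641, 0.0761]
tool_rot: [179.9, -0.0, 93.8]
force: [0.8, -0.8, -0.1]
grip_width: 0.0239
grasp_force: 15.0
```

```bash
python3 - <<'E'
from h import *
st();snap('wrist','w6')
a=cv2.imread('pics/w6.png')[0:300,80:480]
cv2.imwrite('pics/c6.png',a)
E
```

```text
{'time_s': 16.45, 'tool_pos': [0.5858, 0.1641, 0.0761], 'tool_rot': [179.8717, -0.0279, 93.7729], 'qpos': [-32.072, 19.9258, 16.7427, 99.6009, -6.4273, 61.2758, -9.4214], 'force': [0.7846, -0.8209, -0.1415], 'grip_width': 0.0239, 'grasp_force': 14.9999}
```

View pics/c6.png

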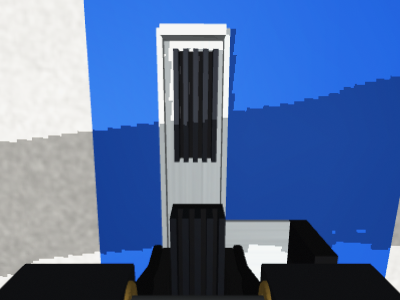

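Sink A lies in the chute's rear (crop 173-218, 48-160), and B is held above the channel. I'll check the centring from the wall corners at (158,27) and (230,27).

```bash
python3 - <<'E'
from h import *
for q in [(238,27),(311,26)]: print(onz('w6',*q,.031).round(4))
for q in [(239,50),(309,50),(246,200),(306,200)]: print(onz('w6',*q,.019).round(4))
E
```

```text
[0.5585 0.2737 0.031 ]
[0.5957 0.2766 0.031 ]
[0.5582 0.264  0.019 ]
[0.5967 0.2666 0.019 ]
[0.5655 0.1783 0.019 ]
[0.6026 0.1808 0.019 ]
```

>>> {"method": "step_arm", "body": {"rows": [{"angular": [0,0,0],"slide": [0,-0.001,0.05],"jaw": 0},{"angular": [0,0,0],"slide": [0,0,0.035],"jaw": 0},{"angular": [0,0,0],"slide": [0,0,0.02],"jaw": 0},{"angular": [0,0,0],"slide": [0,0,0],"jaw": 0},{"angular": [0,0,0],"slide": [0,0,0],"jaw": 0.45},{"angular": [0,0,0],"slide": [0,0,0],"jaw": 0.45},{"angular": [0,0,0],"slide": [0,0,0],"jaw": 0.45},{"angular": [0,0,0],"slide": [0,0,-0.04],"jaw": 0.45},{"angular": [0,0,0],"slide": [0,0,-0.12],"jaw": 0.45},{"angular": [0,0,0],"slide": [0,0,-0.12],"jaw": 0.2}]}}

```text
time_s: 17.75
tool_pos: [0.5843, 0.1641, 0.1647]
tool_rot: [180.0, -0.0, 93.8]
force: [1.0, 0.3, 0.0]
grip_width: 0.0353
grasp_force: 0.0
```

```bash
python3 - <<'E'
from h import *
st();P=viewpose([.525,-.34,.155],280,120,.32,93.8);print(P);o=env.get_obs();go(P,[180,0,93.8],(o['tool_pos'],[180,0,93.8]))
E
```

```text
{'time_s': 17.75, 'tool_pos': [0.5843, 0.1641, 0.1647], 'tool_rot': [179.9566, -0.0069, 93.7508], 'qpos': [-32.9268, 15.231, 17.4987, 94.6588, -4.7955, 70.8028, -10.6796], 'force': [1.0319, 0.2697, 0.0491], 'grip_width': 0.0353, 'grasp_force': 0.0}
[ 0.52729032 -0.39728768  0.32      ]
slide [-1.1127, -0.1882, -0.3107] ang [0.0, 0.0, 0.0] rows>= 9.36
```

```bash
python3 - <<'E'
from h import *
print('lampbase',onz('scene0',118*.7,285*.7,0),'sh',onz('scene0',230*.7,305*.7,0),onz('top0',520*.7,525*.7,0))
o,d=ray(ci('scene0'),150*.7,143*.7)
for s in (1.2,1.4,1.6,1.8,2.0): print('head',(o+d*s).round(2))
E
```

```text
lampbase [-0.05564138 -0.34173112  0.        ] sh [ 0.1695944  -0.18093865  0.        ] [ 0.16222946 -0.18550797  0.        ]
head [ 0.08 -0.22  0.34]
head [-0.11 -0.18  0.27]
head [-0.29 -0.13  0.2 ]
head [-0.47 -0.09  0.13]
head [-0.65 -0.04  0.06]
```

>>> {"method": "step_arm", "body": {"rows": [{"angular": [0,0,0],"slide": [0,0,-0.12],"jaw": 0},{"angular": [0,0,0],"slide": [0,0,-0.12],"jaw": 0},{"angular": [0,0,0],"slide": [0,0,-0.07],"jaw": 0}]}}

```text
time_s: 18.12
tool_pos: [0.5851, 0.1641, 0.3226]
tool_rot: [179.6, -0.1, 93.7]
force: [0.4, 0.0, 0.1]
grip_width: 0.0073
grasp_force: 0.0
```

>>> {"method": "step_arm", "body": {"rows": [{"angular": [0,0,0],"slide": [-0.111,-0.019,0],"jaw": 0},{"angular": [0,0,0],"slide": [-0.111,-0.019,0],"jaw": 0},{"angular": [0,0,0],"slide": [-0.111,-0.019,0],"jaw": 0},{"angular": [0,0,0],"slide": [-0.111,-0.019,0],"jaw": 0},{"angular": [0,0,0],"slide": [-0.111,-0.019,0],"jaw": 0},{"angular": [0,0,0],"slide": [-0.111,-0.019,0],"jaw": 0},{"angular": [0,0,0],"slide": [-0.111,-0.019,0],"jaw": 0},{"angular": [0,0,0],"slide": [-0.111,-0.019,0],"jaw": 0},{"angular": [0,0,0],"slide": [-0.111,-0.019,0],"jaw": 0},{"angular": [0,0,0],"slide": [-0.111,-0.019,0],"jaw": 0}]}}

```text
time_s: 19.38
tool_pos: [0.5257, -0.3973, 0.3187]
tool_rot: [179.9, 0.0, 93.8]
force: [1.4, 0.4, -0.8]
grip_width: 0.0006
grasp_force: 0.0
```

>>> {"method": "step_arm", "body": {"rows": [{"angular": [0,0,0],"slide": [0,0,0],"jaw": 0},{"angular": [0,0,0],"slide": [0,0,0],"jaw": 0}]}}

```text
time_s: 19.62
tool_pos: [0.5261, -0.3955, 0.3177]
tool_rot: [179.9, -0.0, 93.8]
force: [0.1, 1.1, 0.4]
grip_width: 0.0004
grasp_force: 0.0
```

```bash
python3 - <<'E'
from h import *
st();snap('wrist','w7')
a=cv2.imread('pics/w7.png')[0:300,80:480]
cv2.imwrite('pics/c7.png',cv2.resize(a,(800,600),interpolation=4))
E
```

```text
{'time_s': 19.625, 'tool_pos': [0.5261, -0.3955, 0.3177], 'tool_rot': [179.9301, -0.0219, 93.7556], 'qpos': [6.1587, 20.6481, 39.3498, 74.1253, -12.9863, 89.6068, 47.4959], 'force': [0.1093, 1.0877, 0.4447], 'grip_width': 0.0004, 'grasp_force': 0.0}
```

View pics/c7.png

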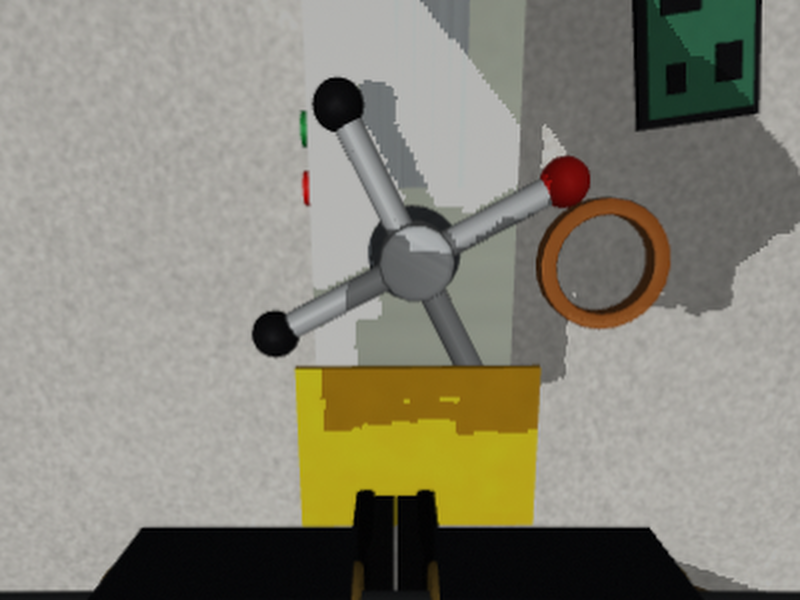

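The picture (u=80+U/2, v=V/2) shows:
- Hub top at (417,261).
- Red ball at (566,181), black balls at (338,104) and (275,333).
- Guard front edge from (296,367) to (540,366).
- The tape roll at right (604,263) and the board at upper right.

```bash
python3 - <<'E'
from h import *
f=lambda U,V:(80+U/2,V/2)
H=onz('w7',*f(417,261),.172);print('hub',H)
B={n:onz('w7',*f(*q),.155) for n,q in dict(red=(566,181),b1=(338,104),b2=(275,333)).items()}
for n in B: 
    d=B[n]-H;print(n,B[n].round(4),np.hypot(*d[:2]).round(4),np.degrees(np.arctan2(d[1],d[0])).round(1))
print('mid red/b2',(0.5*(B['red']+B['b2'])))
print('tri red',tri([('w7',*f(566,181)),('top0',600*.7,273*.7)]),'hub',tri([('w7',*f(417,261)),('top0',622*.7,308*.7)]),'b2',tri([('w7',*f(275,333)),('top0',648*.7,345*.7)]))
for q in [(296,367),(540,366),(303,524),(534,524)]: print('guard',onz('w7',*f(*q),.188).round(4))
print('tape',onz('w7',*f(604,263),.02).round(4))
c=cv2.imread('pics/t5.png')
E
```

```text
hub [ 0.53223745 -0.34544312  0.172     ]
red [ 0.593  -0.3101  0.155 ] 0.0703 30.2
b1 [ 0.496  -0.2864  0.155 ] 0.0693 121.5
b2 [ 0.4719 -0.3827  0.155 ] 0.0709 -148.3
mid red/b2 [ 0.53244095 -0.34639979  0.155     ]
tri red (array([ 0.59084895, -0.30995383,  0.15869116]), [np.float64(1.3), np.float64(1.3)]) hub (array([ 0.53341723, -0.34863629,  0.13829166]), [np.float64(0.1), np.float64(0.1)]) b2 (array([ 0.47046704, -0.38482996,  0.14716253]), [np.float64(0.6), np.float64(0.6)])
guard [ 0.4856 -0.3895  0.188 ]
guard [ 0.5847 -0.3827  0.188 ]
guard [ 0.4905 -0.4594  0.188 ]
guard [ 0.5907 -0.4529  0.188 ]
tape [ 0.6528 -0.3535  0.02  ]
```

```bash
cat >> h.py <<'E'
HUB=np.array([.5324,-.346])
def arc(a0,a1,n,r,yaw=93.8):
    R=Ro.from_euler('xyz',[180,0,yaw],degrees=True).as_matrix()
    A=np.radians(np.linspace(a0,a1,n+1));P=np.c_[HUB[0]+r*np.cos(A),HUB[1]+r*np.sin(A),0*A]
    for s in np.diff(P,axis=0)@R/.5: print(np.round(s[:2],3).tolist(),end=' ')
    print()
def at(a,r,z): return np.array([HUB[0]+r*np.cos(np.radians(a)),HUB[1]+r*np.sin(np.radians(a)),z])
E
python3 - <<'E'
from h import *
o=env.get_obs();go(at(-5,.05,.24),[180,0,93.8],(o['tool_pos'],[180,0,93.8]))
arc(-5,195,20,.05)
E
```

```text
slide [0.0808, 0.1166, 0.1552] ang [0.0, 0.0, 0.0] rows>= 1.68
[0.017, 0.001] [0.017, -0.002] [0.017, -0.005] [0.016, -0.008] [0.014, -0.01] [0.012, -0.013] [0.01, -0.014] [0.007, -0.016] [0.004, -0.017] [0.001, -0.017] [-0.002, -0.017] [-0.005, -0.017] [-0.008, -0.016] [-0.01, -0.014] [-0.013, -0.012] [-0.014, -0.01] [-0.016, -0.007] [-0.017, -0.004] [-0.017, -0.001] [-0.017, 0.002]
```

>>> {"method": "step_arm", "body": {"rows": [{"angular": [0,0,0],"slide": [0.0404,0.0583,0.0776],"jaw": 0},{"angular": [0,0,0],"slide": [0.0404,0.0583,0.0776],"jaw": 0},{"angular": [0,0,0],"slide": [0,0,0],"jaw": 0},{"angular": [0,0,0],"slide": [0,0,0.08],"jaw": 0},{"angular": [0,0,0],"slide": [0,0,0.08],"jaw": 0},{"angular": [0,0,0],"slide": [0,0,0.04],"jaw": 0},{"angular": [0,0,0],"slide": [0,0,0],"jaw": 0},{"angular": [0,0,0],"slide": [0,0,0],"jaw": 0}]}}

```text
time_s: 20.68
tool_pos: [0.5825, -0.3523, 0.1414]
tool_rot: [179.8, 0.1, 93.8]
force: [0.3, 0.1, 0.3]
grip_width: 0.0005
grasp_force: 0.0
```

>>> {"method": "step_arm", "body": {"rows": [{"angular": [0,0,0],"slide": [0.017,0.001,0],"jaw": 0},{"angular": [0,0,0],"slide": [0.017,-0.002,0],"jaw": 0},{"angular": [0,0,0],"slide": [0.017,-0.005,0],"jaw": 0},{"angular": [0,0,0],"slide": [0.016,-0.008,0],"jaw": 0},{"angular": [0,0,0],"slide": [0.014,-0.01,0],"jaw": 0},{"angular": [0,0,0],"slide": [0.012,-0.013,0],"jaw": 0}]}}

```text
time_s: 21.42
tool_pos: [0.5605, -0.306, 0.1397]
tool_rot: [179.9, 0.0, 93.8]
force: [2.1, -4.0, 0.8]
grip_width: 0.0004
grasp_force: 1.7
```

```bash
python3 - <<'E'
from h import *
o=st();d=o['tool_pos'][:2]-HUB;print(np.hypot(*d),np.degrees(np.arctan2(d[1],d[0])))
E
```

```text
{'time_s': 21.425, 'tool_pos': [0.5605, -0.306, 0.1397], 'tool_rot': [179.8944, 0.0304, 93.7933], 'qpos': [-2.1647, 22.4314, 36.1393, 92.1674, -13.9088, 69.8467, 40.5011], 'force': [2.0739, -4.0384, 0.7607], 'grip_width': 0.0004, 'grasp_force': 1.6547}
0.048834874393587656 54.91154768142856
```

Contact force is about 4.5 N, as expected, and the finger is on the arc. Continuing.

>>> {"method": "step_arm", "body": {"rows": [{"angular": [0,0,0],"slide": [0.01,-0.014,0],"jaw": 0},{"angular": [0,0,0],"slide": [0.007,-0.016,0],"jaw": 0},{"angular": [0,0,0],"slide": [0.004,-0.017,0],"jaw": 0},{"angular": [0,0,0],"slide": [0.001,-0.017,0],"jaw": 0},{"angular": [0,0,0],"slide": [-0.002,-0.017,0],"jaw": 0},{"angular": [0,0,0],"slide": [-0.005,-0.017,0],"jaw": 0},{"angular": [0,0,0],"slide": [-0.008,-0.016,0],"jaw": 0}]}}

```text
time_s: 22.3
tool_pos: [0.5037, -0.3043, 0.1391]
tool_rot: [179.9, -0.2, 93.9]
force: [4.5, 0.8, 0.4]
grip_width: 0.0003
grasp_force: 1.9
```

>>> {"method": "step_arm", "body": {"rows": [{"angular": [0,0,0],"slide": [-0.01,-0.014,0],"jaw": 0},{"angular": [0,0,0],"slide": [-0.013,-0.012,0],"jaw": 0},{"angular": [0,0,0],"slide": [-0.014,-0.01,0],"jaw": 0},{"angular": [0,0,0],"slide": [-0.016,-0.007,0],"jaw": 0},{"angular": [0,0,0],"slide": [-0.017,-0.004,0],"jaw": 0},{"angular": [0,0,0],"slide": [-0.017,-0.001,0],"jaw": 0},{"angular": [0,0,0],"slide": [-0.017,0.002,0],"jaw": 0},{"angular": [0,0,0],"slide": [0,0,0],"jaw": 0}]}}

```text
time_s: 23.3
tool_pos: [0.482, -0.3617, 0.1387]
tool_rot: [-179.9, 0.0, 93.7]
force: [0.6, 2.0, 0.1]
grip_width: 0.0002
grasp_force: 0.7
```

```bash
python3 - <<'E'
from h import *
o=st();d=o['tool_pos'][:2]-HUB;print(np.hypot(*d),np.degrees(np.arctan2(d[1],d[0])))
E
```

```text
{'time_s': 23.3, 'tool_pos': [0.482, -0.3617, 0.1387], 'tool_rot': [-179.8722, 0.0492, 93.6572], 'qpos': [2.0303, 18.386, 38.964, 97.4795, -12.1725, 68.5379, 47.7169], 'force': [0.5698, 1.9668, 0.0604], 'grip_width': 0.0002, 'grasp_force': 0.657}
0.052808559001985715 -162.69542303914315
```

```bash
python3 - <<'E'
from h import *
arc(88,128,5,.05)
E
```

```text
[0.0, -0.014] [-0.002, -0.014] [-0.003, -0.014] [-0.005, -0.013] [-0.007, -0.012]
```

>>> {"method": "step_arm", "body": {"rows": [{"angular": [0,0,0],"slide": [0.003,0,-0.05],"jaw": 0},{"angular": [0,0,0],"slide": [0,0,-0.05],"jaw": 0},{"angular": [0,0,0],"slide": [0.061,0.056,0],"jaw": 0},{"angular": [0,0,0],"slide": [0.061,0.056,0],"jaw": 0},{"angular": [0,0,0],"slide": [0,0,0],"jaw": 0},{"angular": [0,0,0],"slide": [0,0,0.05],"jaw": 0},{"angular": [0,0,0],"slide": [0,0,0.05],"jaw": 0},{"angular": [0,0,0],"slide": [0,0,0],"jaw": 0}]}}

```text
time_s: 24.3
tool_pos: [0.5328, -0.2954, 0.1374]
tool_rot: [-179.8, 0.0, 93.6]
force: [-1.0, 0.6, 0.7]
grip_width: 0.0007
grasp_force: 0.0
```

>>> {"method": "step_arm", "body": {"rows": [{"angular": [0,0,0],"slide": [0,-0.014,0],"jaw": 0},{"angular": [0,0,0],"slide": [-0.002,-0.014,0],"jaw": 0},{"angular": [0,0,0],"slide": [-0.003,-0.014,0],"jaw": 0},{"angular": [0,0,0],"slide": [-0.005,-0.013,0],"jaw": 0},{"angular": [0,0,0],"slide": [-0.007,-0.012,0],"jaw": 0},{"angular": [0,0,0],"slide": [0,0,0],"jaw": 0}]}}

```text
time_s: 25.05
tool_pos: [0.5014, -0.3052, 0.1393]
tool_rot: [-180.0, -0.0, 93.7]
force: [0.8, 1.2, 0.8]
grip_width: 0.0003
grasp_force: 0.7
```

```bash
python3 - <<'E'
from h import *
o=st();d=o['tool_pos'][:2]-HUB;print(np.hypot(*d),np.degrees(np.arctan2(d[1],d[0])))
arc(128,144,2,.05)
E
```

```text
{'time_s': 25.05, 'tool_pos': [0.5014, -0.3052, 0.1393], 'tool_rot': [-179.9592, -0.0216, 93.7164], 'qpos': [-3.2637, 15.9732, 37.6673, 99.6703, -10.4456, 67.9447, 41.0023], 'force': [0.8473, 1.2215, 0.8362], 'grip_width': 0.0003, 'grasp_force': 0.6709}
0.05127951010396486 127.20088947378883
[-0.009, -0.011] [-0.01, -0.01]
```

>>> {"method": "step_arm", "body": {"rows": [{"angular": [0,0,0],"slide": [-0.009,-0.011,0],"jaw": 0},{"angular": [0,0,0],"slide": [0,0,0],"jaw": 0}]}}

```text
time_s: 25.3
tool_pos: [0.4979, -0.3084, 0.1391]
tool_rot: [179.9, -0.1, 93.8]
force: [4.9, 3.4, 0.2]
grip_width: 0.0004
grasp_force: 2.5
```

>>> {"method": "step_arm", "body": {"rows": [{"angular": [0,0,0],"slide": [-0.005,-0.005,0],"jaw": 0},{"angular": [0,0,0],"slide": [0,0,0],"jaw": 0}]}}

```text
time_s: 25.55
tool_pos: [0.4977, -0.3088, 0.1391]
tool_rot: [179.8, -0.2, 93.9]
force: [8.1, 7.2, -0.4]
grip_width: 0.0007
grasp_force: 4.8
```

>>> {"method": "step_arm", "body": {"rows": [{"angular": [0,0,0],"slide": [0.016,0.022,0],"jaw": 0},{"angular": [0,0,0],"slide": [0,0,-0.1],"jaw": 0},{"angular": [0,0,0],"slide": [0,0,-0.12],"jaw": 0},{"angular": [0,0,0],"slide": [0,0,-0.12],"jaw": 0},{"angular": [0,0,0],"slide": [-0.09,0,0],"jaw": 0},{"angular": [0,0,0],"slide": [-0.09,0,0],"jaw": 0},{"angular": [0,0,0],"slide": [0,0,0],"jaw": 0},{"angular": [0,0,0],"slide": [0,0,0],"jaw": 0}]}}

```text
time_s: 26.55
tool_pos: [0.5103, -0.3934, 0.3083]
tool_rot: [-179.9, -0.1, 93.7]
force: [-0.8, 0.1, 0.3]
grip_width: 0.0008
grasp_force: 0.0
```

```bash
python3 - <<'E'
from h import *
st();snap('wrist','w8');snap('top','t8');
a=cv2.imread('pics/w8.png')[0:260,80:460];b=cv2.imread('pics/t8.png')[130:300,170:420]
cv2.imwrite('pics/c8.png',np.hstack([cv2.resize(a,(400,274),interpolation=4),cv2.resize(b,(400,274),interpolation=4)]))
P=viewpose([.656,.144,.06],280,140,.25,93.8);print(P);o=env.get_obs();go(P,[180,0,93.8],(o['tool_pos'],[180,0,93.8]))
E
```

```text
{'time_s': 26.55, 'tool_pos': [0.5103, -0.3934, 0.3083], 'tool_rot': [-179.8675, -0.0573, 93.6978], 'qpos': [4.133, 19.2506, 41.5662, 77.2452, -12.5818, 88.2883, 48.1784], 'force': [-0.8305, 0.0534, 0.2576], 'grip_width': 0.0008, 'grasp_force': 0.0}
[0.65674135 0.10692397 0.25      ]
slide [0.9768, 0.3566, 0.1176] ang [0.0, 0.0, 0.0] rows>= 8.37
```

View pics/c8.png

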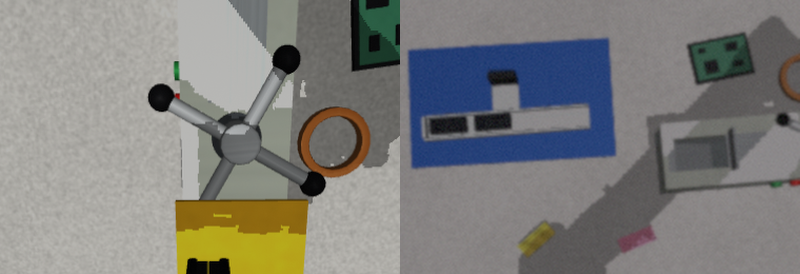

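The picture shows the mouth open (grey, no orange gate), with the red spoke hidden under the guard. In the top view both sinks lie in the chute, which hasn't moved. Next I'll re-measure the handle.

>>> {"method": "step_arm", "body": {"newtons": 50, "rows": [{"angular": [0,0,0],"slide": [0.1085,0.0396,0],"jaw": 0.2},{"angular": [0,0,0],"slide": [0.1085,0.0396,0],"jaw": 0.5},{"angular": [0,0,0],"slide": [0.1085,0.0396,0],"jaw": 0.5},{"angular": [0,0,0],"slide": [0.1085,0.0396,0],"jaw": 0.5},{"angular": [0,0,0],"slide": [0.1085,0.0396,0.0235],"jaw": 0.5},{"angular": [0,0,0],"slide": [0.1085,0.0396,0.0235],"jaw": 0.5},{"angular": [0,0,0],"slide": [0.1085,0.0396,0.0235],"jaw": 0.5},{"angular": [0,0,0],"slide": [0.1085,0.0396,0.0235],"jaw": 0.5},{"angular": [0,0,0],"slide": [0.1085,0.0396,0.0235],"jaw": 0.5},{"angular": [0,0,0],"slide": [0,0,0],"jaw": 0.5}]}}

```text
time_s: 27.9
tool_pos: [0.6553, 0.115, 0.2481]
tool_rot: [-179.8, -0.2, 94.5]
force: [0.0, -0.5, -0.2]
grip_width: 0.0439
grasp_force: 0.0
```

>>> {"method": "step_arm", "body": {"rows": [{"angular": [0,0,0],"slide": [0,0,0],"jaw": 0.5},{"angular": [0,0,0],"slide": [0,0,0],"jaw": 0.5}]}}

```text
time_s: 28.15
tool_pos: [0.6568, 0.1037, 0.2513]
tool_rot: [179.9, 0.0, 93.6]
force: [-0.1, 0.5, -0.4]
grip_width: 0.0438
grasp_force: 0.0
```

```bash
python3 - <<'E'
from h import *
st();snap('wrist','w9')
a=cv2.imread('pics/w9.png')[60:240,170:410]
cv2.imwrite('pics/c9.png',cv2.resize(a,(800,600),interpolation=4))
print([proj('w9',p).round(1).tolist() for p in ([.6484,.1653,.061],[.6596,.1661,.061],[.6624,.1218,.061],[.6525,.1211,.061])])
E
```

```text
{'time_s': 28.15, 'tool_pos': [0.6568, 0.1037, 0.2513], 'tool_rot': [179.9369, 0.0244, 93.6437], 'qpos': [-31.4809, 20.6097, 26.9964, 79.3093, -9.2538, 82.2039, -1.0873], 'force': [-0.1295, 0.543, -0.4256], 'grip_width': 0.0438, 'grasp_force': 0.0}
[[272.2, 112.1], [284.3, 112.0], [284.0, 159.5], [273.7, 159.5]]
```

View pics/c9.png

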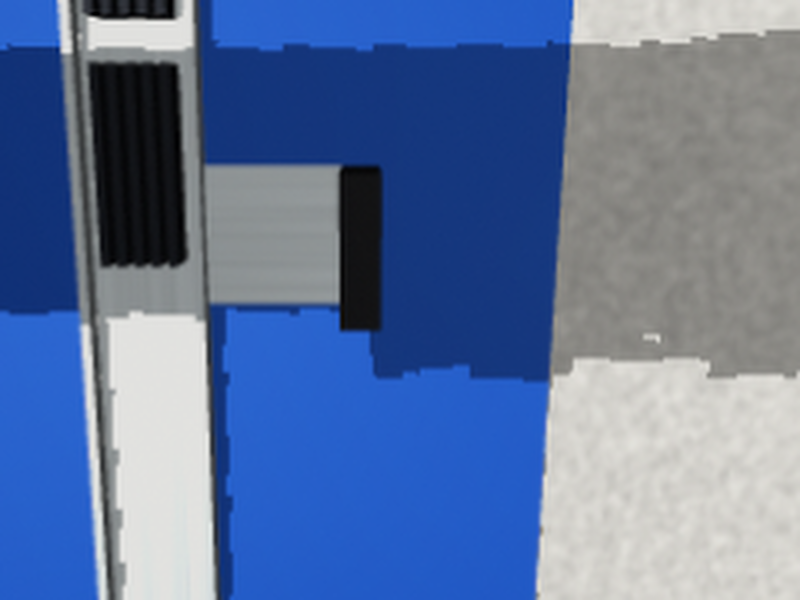

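The handle top face is at (272-284.6, 110.4-159), matching the prediction, so the chute hasn't moved. B and A are in the channel. Grasping now.

>>> {"method": "step_arm", "body": {"rows": [{"angular": [0,0,0],"slide": [0.02,0.001,0.0906],"jaw": 0.5},{"angular": [0,0,0],"slide": [0.02,0.001,0.0906],"jaw": 0.5},{"angular": [0,0,0],"slide": [0.02,0.001,0.0906],"jaw": 0.5},{"angular": [0,0,0],"slide": [0.02,0.001,0.0906],"jaw": 0.5},{"angular": [0,0,0],"slide": [0,0,0],"jaw": 0.5},{"angular": [0,0,0],"slide": [0,0,0.05],"jaw": 0.5},{"angular": [0,0,0],"slide": [0,0,0.04],"jaw": 0.5},{"angular": [0,0,0],"slide": [0,0,0],"jaw": 0.5},{"angular": [0,0,0],"slide": [0,0,0],"jaw": 0.5}]}}

```text
time_s: 29.32
tool_pos: [0.6572, 0.1454, 0.0256]
tool_rot: [179.9, -0.0, 93.7]
force: [0.2, -0.2, 0.6]
grip_width: 0.0435
grasp_force: 0.0
```

>>> {"method": "step_arm", "body": {"rows": [{"angular": [0,0,0],"slide": [0,0,0],"jaw": 0},{"angular": [0,0,0],"slide": [0,0,0],"jaw": 0},{"angular": [0,0,0],"slide": [0,0,0],"jaw": 0},{"angular": [0,0,0],"slide": [0,0,0],"jaw": 0},{"angular": [0,0,0],"slide": [0,0,0],"jaw": 0},{"angular": [0,0,0],"slide": [0,0,0],"jaw": 0}]}}

```text
time_s: 30.08
tool_pos: [0.656, 0.1456, 0.0243]
tool_rot: [-180.0, -0.0, 93.8]
force: [-0.7, -0.1, 1.4]
grip_width: 0.0116
grasp_force: 50.0
```

>>> {"method": "step_arm", "body": {"rows": [{"angular": [0,0,0],"slide": [0,0,-0.02],"jaw": 0},{"angular": [0,-0.0111,0],"slide": [0,0,-0.03],"jaw": 0},{"angular": [0,-0.0111,0],"slide": [0,0,-0.05],"jaw": 0},{"angular": [0,-0.0111,0],"slide": [0,0,-0.06],"jaw": 0},{"angular": [0,0,0],"slide": [0,0,-0.06],"jaw": 0},{"angular": [0,0,0],"slide": [0,0,-0.06],"jaw": 0},{"angular": [0,0,0],"slide": [0,0,-0.05],"jaw": 0},{"angular": [0,0,0],"slide": [0,0,-0.02],"jaw": 0},{"angular": [0,0,0],"slide": [0,0,0],"jaw": 0},{"angular": [0,0,0],"slide": [0,0,0],"jaw": 0}]}}

```text
time_s: 31.32
tool_pos: [0.6546, 0.1581, 0.1971]
tool_rot: [-179.9, 6.0, 93.8]
force: [-0.7, 0.6, -3.2]
grip_width: 0.0116
grasp_force: 50.0
```

```bash
python3 - <<'E'
from h import *
o=st();r=o['tool_rot']
R=Ro.from_euler('xyz',[180,0,93.8],degrees=True)*Ro.from_rotvec([0,np.radians(-6),0]);e=R.as_euler('xyz',degrees=True);print(e)
go([.5785,.0066,.2],e);go([.5785,.0066,.1336],e)
snap('wrist','w10');snap('scene','s10')
a=cv2.imread('pics/w10.png')[0:420,0:560];b=cv2.imread('pics/s10.png')
cv2.imwrite('pics/c10.png',np.hstack([cv2.resize(a,(400,300)),cv2.resize(b[100:340,140:460],(400,300),interpolation=4)]))
E
```

```text
{'time_s': 31.325, 'tool_pos': [0.6546, 0.1581, 0.1971], 'tool_rot': [-179.8737, 6.0306, 93.7635], 'qpos': [-38.9351, 24.3446, 27.2206, 81.1592, -5.0592, 78.1491, -8.864], 'force': [-0.7263, 0.625, -3.2173], 'grip_width': 0.0116, 'grasp_force': 50.0015}
[180.    6.   93.8]
slide [-0.2913, -0.1718, 0.0253] ang [-0.0007, 0.0002, -0.0002] rows>= 2.71
slide [-0.2773, -0.1715, 0.1574] ang [-0.0007, 0.0002, -0.0002] rows>= 2.9
```

View pics/c10.png

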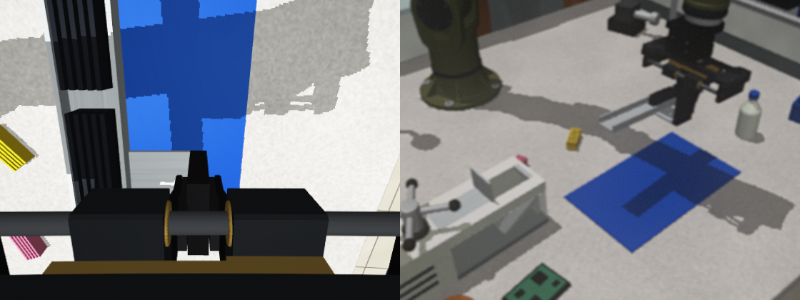

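The picture shows the chute held by its handle with both sinks in it (wrist left column), in the air over the mat in the scene view. Carrying it to the mouth.

>>> {"method": "step_arm", "body": {"rows": [{"angular": [0,0,0],"slide": [-0.015,-0.009,0.001],"jaw": 0},{"angular": [0,0,0],"slide": [-0.03,-0.018,0.003],"jaw": 0},{"angular": [0,0,0],"slide": [-0.035,-0.02,0.003],"jaw": 0},{"angular": [0,0,0],"slide": [-0.035,-0.02,0.003],"jaw": 0},{"angular": [0,0,0],"slide": [-0.035,-0.02,0.003],"jaw": 0},{"angular": [0,0,0],"slide": [-0.035,-0.02,0.003],"jaw": 0},{"angular": [0,0,0],"slide": [-0.035,-0.02,0.003],"jaw": 0},{"angular": [0,0,0],"slide": [-0.035,-0.02,0.003],"jaw": 0},{"angular": [0,0,0],"slide": [-0.025,-0.017,0.003],"jaw": 0},{"angular": [0,0,0],"slide": [-0.011,-0.008,0],"jaw": 0}]}}

```text
time_s: 32.67
tool_pos: [0.5787, 0.0059, 0.2015]
tool_rot: [180.0, 6.0, 93.7]
force: [0.3, 0.9, -3.2]
grip_width: 0.0116
grasp_force: 50.0
```

>>> {"method": "step_arm", "body": {"rows": [{"angular": [0,0,0],"slide": [0,0,0],"jaw": 0},{"angular": [0,0,0],"slide": [0,0,0],"jaw": 0}]}}

```text
time_s: 32.92
tool_pos: [0.5794, 0.0081, 0.2013]
tool_rot: [180.0, 6.0, 93.8]
force: [0.1, -0.3, -4.0]
grip_width: 0.0117
grasp_force: 50.0
```

```bash
python3 - <<'E'
from h import *
o=st();e=[180,6,93.8];go([.5785,.0066,.1336],e)
E
```

```text
{'time_s': 32.925, 'tool_pos': [0.5794, 0.0081, 0.2013], 'tool_rot': [179.9792, 5.969, 93.8403], 'qpos': [-34.57, 11.1292, 31.2082, 96.5485, 0.2384, 73.8802, -0.0676], 'force': [0.1241, -0.2896, -4.0422], 'grip_width': 0.0117, 'grasp_force': 50.0018}
slide [0.0112, -0.0021, 0.135] ang [0.0001, -0.0002, 0.0002] rows>= 1.08
```

>>> {"method": "step_arm", "body": {"rows": [{"angular": [0,0,0],"slide": [0.0022,-0.0004,0.03],"jaw": 0},{"angular": [0,0,0],"slide": [0.0022,-0.0004,0.035],"jaw": 0},{"angular": [0,0,0],"slide": [0.0022,-0.0004,0.03],"jaw": 0},{"angular": [0,0,0],"slide": [0.0022,-0.0004,0.025],"jaw": 0},{"angular": [0,0,0],"slide": [0.0022,-0.0004,0.015],"jaw": 0},{"angular": [0,0,0],"slide": [0,0,0],"jaw": 0},{"angular": [0,0,0],"slide": [0,0,0],"jaw": 0}]}}

```text
time_s: 33.8
tool_pos: [0.5787, 0.0054, 0.1342]
tool_rot: [179.9, 6.0, 93.8]
force: [-0.5, -0.0, -3.1]
grip_width: 0.0115
grasp_force: 50.0
```

```bash
python3 - <<'E'
from h import *
o=st();snap('top','t11');snap('scene','s11')
a=cv2.imread('pics/t11.png')[180:285,270:410];b=cv2.imread('pics/s11.png')
cv2.imwrite('pics/c11.png',np.hstack([cv2.resize(a,(400,300),interpolation=4),cv2.resize(b[200:320,160:320],(400,300),interpolation=4)]))
E
```

```text
{'time_s': 33.8, 'tool_pos': [0.5787, 0.0054, 0.1342], 'tool_rot': [179.9332, 5.9841, 93.7587], 'qpos': [-33.7446, 14.203, 30.9111, 101.3085, -1.3722, 66.364, 0.6947], 'force': [-0.5204, -0.002, -3.0821], 'grip_width': 0.0115, 'grasp_force': 49.9964}
```

View pics/c11.png

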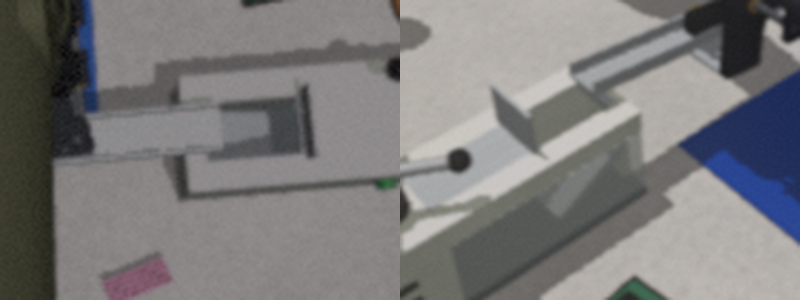

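The picture shows the lip (crop U≈222) about 10 mm inside the mouth's +y edge and centred in its width (chute centre V≈128, mouth centre ≈128). Tipping with the lip held as the pivot.

>>> {"method": "step_arm", "body": {"rows": [{"angular": [0,0.0417,0],"slide": [-0.0081,0,-0.0354],"jaw": 0},{"angular": [0,0.0417,0],"slide": [-0.0081,0,-0.0354],"jaw": 0},{"angular": [0,0.0417,0],"slide": [-0.0081,0,-0.0354],"jaw": 0},{"angular": [0,0.0417,0],"slide": [-0.0081,0,-0.0354],"jaw": 0},{"angular": [0,0.0417,0],"slide": [-0.0081,0,-0.0354],"jaw": 0},{"angular": [0,0.0417,0],"slide": [-0.0081,0,-0.0354],"jaw": 0},{"angular": [0,0,0],"slide": [0,0,0],"jaw": 0},{"angular": [0,0,0],"slide": [0,0,0],"jaw": 0},{"angular": [0,0,0],"slide": [0,0,0],"jaw": 0},{"angular": [0,0,0],"slide": [0,0,0],"jaw": 0}]}}

```text
time_s: 35.15
tool_pos: [0.5814, -0.0388, 0.23]
tool_rot: [179.9, -39.0, 94.0]
force: [0.9, -0.4, -2.4]
grip_width: 0.0116
grasp_force: 50.0
```

>>> {"method": "step_arm", "body": {"rows": [{"angular": [0,0,0],"slide": [0,0,0],"jaw": 0},{"angular": [0,0,0],"slide": [0,0,0],"jaw": 0},{"angular": [0,0,0],"slide": [0,0,0],"jaw": 0},{"angular": [0,0,0],"slide": [0,0,0],"jaw": 0},{"angular": [0,0,0],"slide": [0,0,0],"jaw": 0},{"angular": [0,0,0],"slide": [0,0,0],"jaw": 0}]}}

```text
time_s: 35.9
tool_pos: [0.5813, -0.0405, 0.2294]
tool_rot: [180.0, -39.0, 93.8]
force: [0.2, 0.1, -2.8]
grip_width: 0.0118
grasp_force: 50.0
```

```bash
python3 - <<'E'
from h import *
o=st();snap('wrist','w12');snap('scene','s12');snap('top','t12')
a=cv2.imread('pics/w12.png')[0:315,0:420];b=cv2.imread('pics/s12.png');c=cv2.imread('pics/t12.png')[180:285,270:410]
cv2.imwrite('pics/c12.png',np.vstack([np.hstack([cv2.resize(a,(400,300),interpolation=4),cv2.resize(c,(400,300),interpolation=4)]),np.hstack([cv2.resize(b[210:330,150:310],(400,300),interpolation=4),cv2.resize(b[100:340,140:460],(400,300))])]))
E
```

```text
{'time_s': 35.9, 'tool_pos': [0.5813, -0.0405, 0.2294], 'tool_rot': [179.9956, -39.0432, 93.765], 'qpos': [-2.581, 23.6478, 32.2918, 88.8306, -44.0911, 95.608, 39.2049], 'force': [0.217, 0.0535, -2.799], 'grip_width': 0.0118, 'grasp_force': 50.0003}
```

View pics/c12.png

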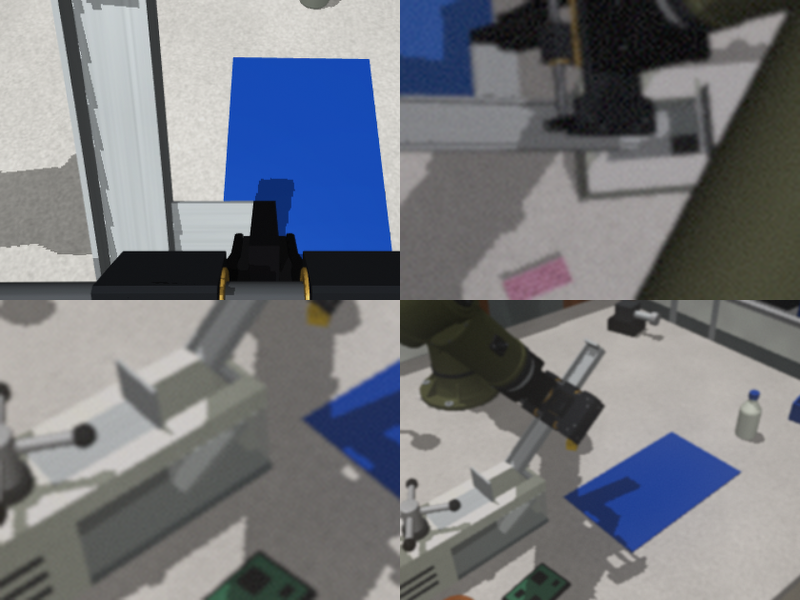

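The picture shows the chute tipped with its lip at the mouth, and empty in both the wrist and scene views. That was my 15th picture, one over the limit of 14, so I'll do all further checks with numbers only. First I'll compare the window before and after tipping.

```bash
python3 - <<'E'
from h import *
g=lambda f:cv2.imread('pics/'+f+'.png').astype(float).mean(2)
H=np.array([.5324,-.346]);t=np.radians(3.9)
F=lambda x,y,z:[.5202+x*np.cos(t)-y*np.sin(t),-.1664+x*np.sin(t)+y*np.cos(t),z]
for z in (.08,.06,.04,.02):
    r=[]
    for y in np.arange(-.14,.05,.02):
        u,v=proj('s12',F(.05,y,z)).round().astype(int);s=np.s_[v-1:v+2,u-1:u+2];r.append((int(g('scene0')[s].mean()),int(g('s11')[s].mean()),int(g('s12')[s].mean())))
    print(z,r)
E
```

```text
0.08 [(79, 88, 71), (79, 88, 72), (81, 90, 74), (79, 88, 70), (87, 96, 73), (92, 109, 110), (93, 121, 122), (92, 120, 120), (89, 100, 98), (98, 107, 100)]
0.06 [(77, 85, 85), (77, 86, 86), (78, 86, 87), (78, 87, 87), (78, 87, 87), (90, 119, 120), (90, 115, 115), (83, 93, 92), (82, 89, 87), (97, 106, 97)]
0.04 [(77, 85, 86), (78, 86, 86), (78, 86, 88), (78, 86, 87), (78, 87, 87), (81, 93, 93), (80, 88, 89), (80, 88, 86), (79, 88, 86), (89, 96, 93)]
0.02 [(75, 85, 86), (77, 84, 86), (77, 85, 86), (76, 85, 86), (78, 86, 86), (78, 86, 87), (78, 87, 86), (78, 86, 85), (79, 87, 85), (80, 87, 85)]
```

```bash
python3 - <<'E'
from h import *
g=lambda f:cv2.cvtColor(cv2.imread('pics/'+f+'.png'),cv2.COLOR_BGR2GRAY).astype(int)
A,B=g('s11'),g('s12')
t=np.radians(3.9)
F=lambda x,y,z:[.5202+x*np.cos(t)-y*np.sin(t),-.1664+x*np.sin(t)+y*np.cos(t),z]
for y in (-.15,.05): print(y,[proj('s12',F(.05,y,z)).round().tolist() for z in (.01,.1)],[proj('s12',F(x,y,.032)).round().tolist() for x in (-.012,.012)],)
def lk(I,P): u,v=proj('s12',P).round().astype(int);return int(I[v-1:v+2,u-1:u+2].mean())
print('window plane rows z, cols y -150..50 step 10')
for z in np.arange(.105,.0,-.01): print('%.3f'%z,[ '%d/%d'%(lk(A,F(.05,y,z)),lk(B,F(.05,y,z))) for y in np.arange(-.15,.051,.02)])
# mouth area from scene at top plane, and dark pixels outside feeder
print('mouth'); 
for x in (-.02,0,.02): print([ '%d/%d'%(lk(A,F(x,y,.11)),lk(B,F(x,y,.11))) for y in np.arange(-.04,.041,.01)])
hs=lambda f:cv2.imread('pics/'+f+'.png')
m=((hs('s12').max(2)<45)&(hs('s11').max(2)>60)).astype(np.uint8)
for r in sorted(cv2.connectedComponentsWithStats(m)[2].tolist(),key=lambda s:-s[4])[1:8]: print('newdark scene',r)
m=((hs('t12').max(2)<50)&(hs('t11').max(2)>65)).astype(np.uint8)
for r in sorted(cv2.connectedComponentsWithStats(m)[2].tolist(),key=lambda s:-s[4])[1:8]: print('newdark top',r)
E
```

```text
-0.15 [[185.0, 321.0], [178.0, 294.0]] [[169.0, 299.0], [174.0, 305.0]]
0.05 [[256.0, 276.0], [253.0, 249.0]] [[239.0, 257.0], [245.0, 262.0]]
window plane rows z, cols y -150..50 step 10
0.105 ['111/113', '115/117', '114/115', '121/122', '121/123', '113/114', '125/126', '120/116', '119/111', '115/109', '111/107']
0.095 ['108/109', '111/113', '112/114', '112/113', '109/110', '109/110', '109/110', '108/109', '110/109', '108/108', '107/106']
0.085 ['104/104', '98/87', '99/88', '103/97', '99/86', '106/106', '114/115', '120/120', '119/115', '104/104', '120/100']
0.075 ['101/97', '87/69', '87/70', '88/70', '87/72', '102/102', '119/121', '121/121', '118/117', '96/94', '122/97']
0.065 ['99/99', '86/81', '87/82', '87/84', '87/85', '114/114', '120/121', '116/117', '94/94', '99/98', '122/98']
0.055 ['98/100', '86/88', '86/88', '87/88', '87/88', '104/105', '117/118', '101/100', '88/87', '99/97', '121/96']
0.045 ['102/104', '86/87', '87/88', '87/88', '87/87', '91/91', '96/96', '89/88', '88/87', '92/90', '116/97']
0.035 ['99/102', '86/88', '87/88', '87/88', '87/88', '88/88', '87/87', '88/88', '88
[... 442 characters left out ...]
128']
['93/94', '96/97', '111/111', '110/111', '111/111', '111/111', '110/111', '109/109', '96/94']
['96/96', '124/125', '128/129', '125/126', '130/131', '125/120', '128/111', '123/109', '104/101']
newdark scene [212, 140, 68, 65, 1377]
newdark scene [202, 122, 34, 43, 1004]
newdark scene [135, 110, 24, 27, 316]
newdark scene [127, 60, 26, 23, 189]
newdark scene [282, 191, 9, 11, 40]
newdark scene [291, 187, 7, 5, 14]
newdark scene [196, 78, 2, 8, 10]
newdark top [298, 115, 160, 276, 7054]
newdark top [296, 164, 34, 38, 538]
newdark top [353, 154, 18, 26, 150]
newdark top [365, 227, 9, 6, 45]
newdark top [336, 415, 14, 5, 40]
newdark top [472, 159, 9, 11, 17]
newdark top [362, 175, 7, 4, 16]
```

The window shows new black over y −135 to −65 mm at sink height. The top view shows new black low in the mouth's −y end, and nothing new lies outside the feeder. The chute is empty, so the sinks are in. Next I'll level the chute and take it back.

>>> {"method": "step_arm", "body": {"rows": [{"angular": [0,-0.0417,0],"slide": [0.0034,0,0.034],"jaw": 0},{"angular": [0,-0.0417,0],"slide": [0.0034,0,0.034],"jaw": 0},{"angular": [0,-0.0417,0],"slide": [0.0034,0,0.034],"jaw": 0},{"angular": [0,-0.0417,0],"slide": [0.0034,0,0.034],"jaw": 0},{"angular": [0,-0.0417,0],"slide": [0.0034,0,0.034],"jaw": 0},{"angular": [0,-0.0083,0],"slide": [0,0,0],"jaw": 0},{"angular": [0,0,0],"slide": [0,0,0],"jaw": 0},{"angular": [0,0,0],"slide": [0,0,-0.06],"jaw": 0},{"angular": [0,0,0],"slide": [0,0,-0.06],"jaw": 0},{"angular": [0,0,0],"slide": [0,0,0],"jaw": 0}]}}

```text
time_s: 37.3
tool_pos: [0.5805, -0.0018, 0.2197]
tool_rot: [179.7, -0.1, 93.5]
force: [0.9, -0.0, -2.2]
grip_width: 0.0117
grasp_force: 50.0
```

```bash
python3 - <<'E'
from h import *
o=st();go([.656,.1456,o['tool_pos'][2]],[180,0,93.8])
E
```

```text
{'time_s': 37.3, 'tool_pos': [0.5805, -0.0018, 0.2197], 'tool_rot': [179.6609, -0.0939, 93.5045], 'qpos': [-31.3837, 10.4848, 33.0321, 95.0188, -5.9953, 75.9045, 6.1452], 'force': [0.9316, -0.0183, -2.2485], 'grip_width': 0.0117, 'grasp_force': 49.9755}
slide [0.2851, 0.1687, 0.0015] ang [0.0019, -0.0005, -0.0016] rows>= 2.65
```

>>> {"method": "step_arm", "body": {"rows": [{"angular": [0,0,0],"slide": [0.0475,0.0281,0],"jaw": 0},{"angular": [0,0,0],"slide": [0.0475,0.0281,0],"jaw": 0},{"angular": [0,0,0],"slide": [0.0475,0.0281,0],"jaw": 0},{"angular": [0,0,0],"slide": [0.0475,0.0281,0],"jaw": 0},{"angular": [0,0,0],"slide": [0.0475,0.0281,0],"jaw": 0},{"angular": [0,0,0],"slide": [0.0475,0.0281,0],"jaw": 0},{"angular": [0,0,0],"slide": [0,0,0.1],"jaw": 0},{"angular": [0,0,0],"slide": [0,0,0.1],"jaw": 0},{"angular": [0,0,0],"slide": [0,0,0.1],"jaw": 0},{"angular": [0,0,0],"slide": [0,0,0],"jaw": 0}]}}

```text
time_s: 38.55
tool_pos: [0.6489, 0.1499, 0.0604]
tool_rot: [-179.3, 0.1, 93.9]
force: [-0.3, 0.6, -1.6]
grip_width: 0.0112
grasp_force: 50.0
```

>>> {"method": "step_arm", "body": {"rows": [{"angular": [0,0,0],"slide": [0,0,0],"jaw": 0},{"angular": [0,0,0],"slide": [0,0,0],"jaw": 0}]}}

```text
time_s: 38.8
tool_pos: [0.6554, 0.1495, 0.0695]
tool_rot: [179.7, -0.1, 93.8]
force: [-0.1, 0.2, -2.0]
grip_width: 0.0117
grasp_force: 50.0
```

Lowering 44 mm, gently.

>>> {"method": "step_arm", "body": {"rows": [{"angular": [0,0,0],"slide": [0,0,0.04],"jaw": 0},{"angular": [0,0,0],"slide": [0,0,0.025],"jaw": 0},{"angular": [0,0,0],"slide": [0,0,0.015],"jaw": 0},{"angular": [0,0,0],"slide": [0,0,0.007],"jaw": 0},{"angular": [0,0,0],"slide": [0,0,0],"jaw": 0},{"angular": [0,0,0],"slide": [0,0,0],"jaw": 0}]}}

```text
time_s: 39.55
tool_pos: [0.6536, 0.1489, 0.0242]
tool_rot: [180.0, -0.0, 93.8]
force: [-2.6, 0.2, 6.2]
grip_width: 0.0117
grasp_force: 50.0
```

>>> {"method": "step_arm", "body": {"newtons": 20, "rows": [{"angular": [0,0,0],"slide": [0,0,0],"jaw": 0.45},{"angular": [0,0,0],"slide": [0,0,0],"jaw": 0.45},{"angular": [0,0,0],"slide": [0,0,0],"jaw": 0.45},{"angular": [0,0,0],"slide": [0,0,0],"jaw": 0.45},{"angular": [0,0,0],"slide": [0,0,-0.06],"jaw": 0.45},{"angular": [0,0,0],"slide": [0,0,-0.12],"jaw": 0.45},{"angular": [0,0,0],"slide": [0,0,-0.12],"jaw": 0},{"angular": [0,0,0],"slide": [0,0,-0.12],"jaw": 0},{"angular": [0,0,0],"slide": [0,0,-0.12],"jaw": 0},{"angular": [0,0,0],"slide": [-0.1,0,0],"jaw": 0}]}}

```text
time_s: 40.8
tool_pos: [0.6589, 0.1045, 0.2991]
tool_rot: [179.4, -0.3, 94.3]
force: [1.6, 0.2, -1.2]
grip_width: 0.007
grasp_force: 0.0
```

>>> {"method": "step_arm", "body": {"rows": [{"angular": [0,0,0],"slide": [0,0,0],"jaw": 0},{"angular": [0,0,0],"slide": [0,0,0],"jaw": 0}]}}

```text
time_s: 41.05
tool_pos: [0.6564, 0.0989, 0.2927]
tool_rot: [-180.0, -0.1, 93.7]
force: [-0.6, -0.6, 0.5]
grip_width: 0.0008
grasp_force: 0.0
```

```bash
python3 - <<'E'
from h import *
o=st();snap('wrist','w13')
def ch(U,Z): 
    e=np.array([.0663,-.9978,0]);n=np.array([.9978,.0663,0]);O=np.array([.6536,.1489,.003])-.07*n
    return O+U[0]*e+U[1]*n+np.array([0,0,Z])
print('exp handle',[proj('w13',ch((x,y),.058)).round(1).tolist() for x,y in ((-22,64),(-22,76),(22,76),(22,64)) for x,y in [(x/1000,y/1000)]])
for r in blob('w13',(0,0,0),(179,255,70),(100,0,480,200)): print(r)
go(at(210,.05,.3),[180,0,93.8])
E
```

```text
{'time_s': 41.05, 'tool_pos': [0.6564, 0.0989, 0.2927], 'tool_rot': [-179.9703, -0.0604, 93.7282], 'qpos': [-33.2966, 20.356, 30.6252, 75.536, -10.2834, 86.8383, 0.0415], 'force': [-0.5793, -0.5979, 0.4836], 'grip_width': 0.0008, 'grasp_force': 0.0}
exp handle [[271.9, 100.2], [283.6, 100.2], [283.4, 143.3], [272.2, 143.3]]
(((278.0, 122.5), (43.0, 10.0), 90.0), [[273.0, 101.0], [283.0, 101.0], [283.0, 144.0], [273.0, 144.0]])
slide [-0.9175, -0.3964, -0.0159] ang [-0.0003, -0.0004, 0.0001] rows>= 8.0
```

The chute's handle shows where expected, at (273-283, 101-144), so it lies flat on the mat. Now I'll shut the mouth.

```bash
python3 - <<'E'
from h import *
go(at(187,.05,.293),[180,0,93.8])
arc(187,-13,20,.05);print(at(187,.05,.14),at(95,.05,.14),at(-13,.05,.14))
E
```

```text
slide [-0.8789, -0.4065, -0.0018] ang [-0.0003, -0.0004, 0.0001] rows>= 7.75
[0.017, 0.001] [0.017, 0.004] [0.016, 0.006] [0.015, 0.009] [0.013, 0.012] [0.011, 0.014] [0.008, 0.015] [0.005, 0.017] [0.002, 0.017] [-0.001, 0.017] [-0.004, 0.017] [-0.006, 0.016] [-0.009, 0.015] [-0.012, 0.013] [-0.014, 0.011] [-0.015, 0.008] [-0.017, 0.005] [-0.017, 0.002] [-0.017, -0.001] [-0.017, -0.004] 
[ 0.48277269 -0.35209347  0.14      ] [ 0.52804221 -0.29619027  0.14      ] [ 0.5811185  -0.35724755  0.14      ]
```

>>> {"method": "step_arm", "body": {"rows": [{"angular": [0,0,0],"slide": [-0.0977,-0.0452,0],"jaw": 0},{"angular": [0,0,0],"slide": [-0.0977,-0.0452,0],"jaw": 0},{"angular": [0,0,0],"slide": [-0.0977,-0.0452,0],"jaw": 0},{"angular": [0,0,0],"slide": [-0.0977,-0.0452,0],"jaw": 0},{"angular": [0,0,0],"slide": [-0.0977,-0.0452,0],"jaw": 0},{"angular": [0,0,0],"slide": [-0.0977,-0.0452,0],"jaw": 0},{"angular": [0,0,0],"slide": [-0.0977,-0.0452,0],"jaw": 0},{"angular": [0,0,0],"slide": [-0.0977,-0.0452,0],"jaw": 0},{"angular": [0,0,0],"slide": [-0.0977,-0.0452,0],"jaw": 0},{"angular": [0,0,0],"slide": [0,0,0],"jaw": 0}]}}

```text
time_s: 42.35
tool_pos: [0.4795, -0.3574, 0.2928]
tool_rot: [-179.9, 0.1, 93.3]
force: [-0.2, -0.3, 0.2]
grip_width: 0.0004
grasp_force: 0.0
```

>>> {"method": "step_arm", "body": {"rows": [{"angular": [0,0,0],"slide": [0,0,0],"jaw": 0},{"angular": [0,0,0],"slide": [0,0,0],"jaw": 0}]}}

```text
time_s: 42.6
tool_pos: [0.484, -0.3509, 0.2925]
tool_rot: [-180.0, -0.1, 94.0]
force: [0.4, -0.2, -0.6]
grip_width: 0.0004
grasp_force: 0.0
```

```bash
python3 - <<'E'
from h import *
st();go(at(187,.05,.14),[180,0,93.8])
E
```

```text
{'time_s': 42.6, 'tool_pos': [0.484, -0.3509, 0.2925], 'tool_rot': [-179.9978, -0.0804, 93.9883], 'qpos': [-4.9257, 13.0611, 46.0497, 86.0395, -9.4568, 84.9417, 45.2126], 'force': [0.4051, -0.1826, -0.5622], 'grip_width': 0.0004, 'grasp_force': 0.0}
slide [-0.0026, -0.0026, 0.3049] ang [-0.0, -0.0004, 0.001] rows>= 2.44
```

>>> {"method": "step_arm", "body": {"rows": [{"angular": [0,0,0],"slide": [-0.003,-0.002,0.1],"jaw": 0},{"angular": [0,0,0],"slide": [0,0,0.1],"jaw": 0},{"angular": [0,0,0],"slide": [0,0,0.06],"jaw": 0},{"angular": [0,0,0],"slide": [0,0,0.045],"jaw": 0},{"angular": [0,0,0],"slide": [0,0,0],"jaw": 0},{"angular": [0,0,0],"slide": [0,0,0],"jaw": 0}]}}

```text
time_s: 43.35
tool_pos: [0.4827, -0.3543, 0.1414]
tool_rot: [179.9, 0.0, 93.9]
force: [-0.1, -0.6, 1.6]
grip_width: 0.0003
grasp_force: 0.0
```

>>> {"method": "step_arm", "body": {"rows": [{"angular": [0,0,0],"slide": [0.017,0.001,0],"jaw": 0},{"angular": [0,0,0],"slide": [0.017,0.004,0],"jaw": 0},{"angular": [0,0,0],"slide": [0.016,0.006,0],"jaw": 0},{"angular": [0,0,0],"slide": [0.015,0.009,0],"jaw": 0},{"angular": [0,0,0],"slide": [0.013,0.012,0],"jaw": 0},{"angular": [0,0,0],"slide": [0.011,0.014,0],"jaw": 0},{"angular": [0,0,0],"slide": [0.008,0.015,0],"jaw": 0}]}}

```text
time_s: 44.22
tool_pos: [0.5088, -0.3034, 0.14]
tool_rot: [-179.9, -0.1, 93.8]
force: [-1.6, -3.3, 0.2]
grip_width: 0.0004
grasp_force: 1.5
```

>>> {"method": "step_arm", "body": {"rows": [{"angular": [0,0,0],"slide": [0.005,0.017,0],"jaw": 0},{"angular": [0,0,0],"slide": [0.002,0.017,0],"jaw": 0},{"angular": [0,0,0],"slide": [-0.001,0.017,0],"jaw": 0},{"angular": [0,0,0],"slide": [-0.004,0.017,0],"jaw": 0},{"angular": [0,0,0],"slide": [-0.006,0.016,0],"jaw": 0},{"angular": [0,0,0],"slide": [-0.009,0.015,0],"jaw": 0},{"angular": [0,0,0],"slide": [-0.012,0.013,0],"jaw": 0}]}}

```text
time_s: 45.1
tool_pos: [0.5656, -0.3107, 0.1391]
tool_rot: [-179.9, -0.3, 93.9]
force: [-3.6, 2.5, -0.9]
grip_width: 0.0006
grasp_force: 1.8
```

>>> {"method": "step_arm", "body": {"rows": [{"angular": [0,0,0],"slide": [-0.014,0.011,0],"jaw": 0},{"angular": [0,0,0],"slide": [-0.015,0.008,0],"jaw": 0},{"angular": [0,0,0],"slide": [-0.017,0.005,0],"jaw": 0},{"angular": [0,0,0],"slide": [-0.017,0.002,0],"jaw": 0},{"angular": [0,0,0],"slide": [-0.017,-0.001,0],"jaw": 0},{"angular": [0,0,0],"slide": [-0.017,-0.004,0],"jaw": 0},{"angular": [0,0,0],"slide": [0,0,0],"jaw": 0}]}}

```text
time_s: 45.98
tool_pos: [0.5798, -0.3626, 0.141]
tool_rot: [179.9, 0.1, 93.7]
force: [0.7, 1.6, -1.6]
grip_width: 0.0
grasp_force: 0.8
```

```bash
python3 - <<'E'
from h import *
o=st();d=o['tool_pos'][:2]-HUB;print(np.hypot(*d),np.degrees(np.arctan2(d[1],d[0])))
p=o['tool_pos'].copy();go(at(97,.05,p[2]),[180,0,93.8]);arc(95,19,8,.05)
E
```

```text
{'time_s': 45.975, 'tool_pos': [0.5798, -0.3626, 0.141], 'tool_rot': [179.8813, 0.1254, 93.7031], 'qpos': [0.2234, 29.3474, 41.0476, 85.1341, -19.6816, 72.7088, 47.1352], 'force': [0.7088, 1.5584, -1.6499], 'grip_width': 0.0, 'grasp_force': 0.7837}
0.05018889213545323 -19.30700778705707
slide [0.1391, -0.0981, -0.0005] ang [0.0007, 0.0007, -0.0005] rows>= 1.36
[-0.001, 0.017] [-0.004, 0.016] [-0.006, 0.015] [-0.009, 0.014] [-0.011, 0.012] [-0.013, 0.01] [-0.014, 0.008] [-0.016, 0.006]
```

>>> {"method": "step_arm", "body": {"rows": [{"angular": [0,0,0],"slide": [0.006,0,-0.05],"jaw": 0},{"angular": [0,0,0],"slide": [0,0,-0.05],"jaw": 0},{"angular": [0,0,0],"slide": [0.067,-0.049,0],"jaw": 0},{"angular": [0,0,0],"slide": [0.066,-0.049,0],"jaw": 0},{"angular": [0,0,0],"slide": [0,0,0],"jaw": 0},{"angular": [0,0,0],"slide": [0,0,0.05],"jaw": 0},{"angular": [0,0,0],"slide": [0,0,0.05],"jaw": 0},{"angular": [0,0,0],"slide": [0,0,0],"jaw": 0}]}}

```text
time_s: 46.98
tool_pos: [0.5251, -0.2958, 0.1393]
tool_rot: [-179.9, 0.0, 93.7]
force: [0.0, 0.3, 1.0]
grip_width: 0.0004
grasp_force: 0.0
```

>>> {"method": "step_arm", "body": {"rows": [{"angular": [0,0,0],"slide": [-0.001,0.017,0],"jaw": 0},{"angular": [0,0,0],"slide": [-0.004,0.016,0],"jaw": 0},{"angular": [0,0,0],"slide": [-0.006,0.015,0],"jaw": 0},{"angular": [0,0,0],"slide": [-0.009,0.014,0],"jaw": 0},{"angular": [0,0,0],"slide": [-0.011,0.012,0],"jaw": 0},{"angular": [0,0,0],"slide": [-0.013,0.01,0],"jaw": 0},{"angular": [0,0,0],"slide": [0,0,0],"jaw": 0}]}}

```text
time_s: 47.85
tool_pos: [0.57, -0.3145, 0.1402]
tool_rot: [179.9, 0.0, 93.8]
force: [-1.1, 0.5, 0.2]
grip_width: 0.0005
grasp_force: 0.3
```

```bash
python3 - <<'E'
from h import *
o=st();d=o['tool_pos'][:2]-HUB;print(np.hypot(*d),np.degrees(np.arctan2(d[1],d[0])))
E
```

```text
{'time_s': 47.85, 'tool_pos': [0.57, -0.3145, 0.1402], 'tool_rot': [179.9323, 0.0344, 93.7507], 'qpos': [-5.1534, 25.2792, 41.5618, 90.3312, -17.4523, 70.9771, 43.1467], 'force': [-1.1179, 0.4648, 0.1708], 'grip_width': 0.0005, 'grasp_force': 0.2749}
0.04906939926298863 39.96576993812322
```

>>> {"method": "step_arm", "body": {"rows": [{"angular": [0,0,0],"slide": [-0.014,0.008,0],"jaw": 0},{"angular": [0,0,0],"slide": [0,0,0],"jaw": 0}]}}

```text
time_s: 48.1
tool_pos: [0.5743, -0.3211, 0.1405]
tool_rot: [179.9, 0.0, 93.8]
force: [-0.3, 0.5, -0.0]
grip_width: 0.0005
grasp_force: 0.4
```

>>> {"method": "step_arm", "body": {"rows": [{"angular": [0,0,0],"slide": [-0.009,0.003,0],"jaw": 0},{"angular": [0,0,0],"slide": [0,0,0],"jaw": 0}]}}

```text
time_s: 48.35
tool_pos: [0.5757, -0.3253, 0.1405]
tool_rot: [180.0, 0.0, 93.8]
force: [-0.9, 1.7, -0.8]
grip_width: 0.0004
grasp_force: 0.7
```

>>> {"method": "step_arm", "body": {"rows": [{"angular": [0,0,0],"slide": [-0.006,0.002,0],"jaw": 0},{"angular": [0,0,0],"slide": [0,0,0],"jaw": 0}]}}

```text
time_s: 48.6
tool_pos: [0.5759, -0.3255, 0.1404]
tool_rot: [-179.9, -0.3, 93.8]
force: [-5.5, 7.4, 3.0]
grip_width: 0.0005
grasp_force: 3.8
```

At the stop. I'll back off, lift, retreat, and check the capstan by the red ball, plus the chute, the sinks and the bystanders numerically.

>>> {"method": "step_arm", "body": {"rows": [{"angular": [0,0,0],"slide": [0.02,-0.012,0],"jaw": 0},{"angular": [0,0,0],"slide": [0,0,-0.1],"jaw": 0},{"angular": [0,0,0],"slide": [0,0,-0.12],"jaw": 0},{"angular": [0,0,0],"slide": [0,0,-0.12],"jaw": 0},{"angular": [0,0,0],"slide": [-0.09,-0.04,0],"jaw": 0},{"angular": [0,0,0],"slide": [-0.07,-0.04,0],"jaw": 0},{"angular": [0,0,0],"slide": [0,0,0],"jaw": 0},{"angular": [0,0,0],"slide": [0,0,0],"jaw": 0},{"angular": [0,0,0],"slide": [0,0,0],"jaw": 0}]}}

```text
time_s: 49.72
tool_pos: [0.5365, -0.3995, 0.3104]
tool_rot: [179.9, -0.0, 93.9]
force: [0.2, 0.4, 0.2]
grip_width: 0.0003
grasp_force: 0.0
```

```bash
python3 - <<'E'
from h import *
st();[snap(n,n[0]+'14') for n in ('wrist','top','scene')]
for r in blob('w14',(0,150,60),(6,255,255),(180,0,480,200)): 
    p=onz('w14',*r[0][0],.155);d=p[:2]-HUB;print('red',r[0],p.round(3),np.hypot(*d).round(3),np.degrees(np.arctan2(d[1],d[0]))-3.9)
for n,lo,hi in [('gate orange',(8,150,80),(14,255,255)),('board',(65,60,30),(85,255,200))]:
    for f in ('top0','t14'): print(n,f,[(np.round(r[0][0],1),np.round(r[0][1],1)) for r in blob(f,lo,hi,(320,130,560,300))[:2]])
D=lambda f:cv2.imread('pics/'+f+'.png').astype(int)
for a,b,roi in (('top0','t14',(100,150,315,240)),('top0','t14',(320,130,450,195))):
    u0,v0,u1,v1=roi;m=(abs(D(a)-D(b)).max(2)[v0:v1,u0:u1]>60).astype(np.uint8);print(roi,[(s[0]+u0,s[1]+v0,s[2],s[3],s[4]) for s in cv2.connectedComponentsWithStats(m)[2].tolist()[1:] if s[4]>15])
g=lambda f:cv2.cvtColor(cv2.imread('pics/'+f+'.png'),cv2.COLOR_BGR2GRAY).astype(int)
t=np.radians(3.9);F=lambda x,y,z:[.5202+x*np.cos(t)-y*np.sin(t),-.1664+x*np.sin(t)+y*np.cos(t),z]
def lk(I,P): u,v=proj('s14',P).round().astype(int);return int(I[v-1:v+2,u-1:u+2].mean())
for z in (.095,.085,.075,.065,.055,.045,.035): print(z,['%d/%d'%(lk(g('scene0'),F(.05,y,z)),lk(g('s14'),F(.05,y,z))) for y in np.arange(-.15,.051,.02)])
E
```

```text
{'time_s': 49.725, 'tool_pos': [0.5365, -0.3995, 0.3104], 'tool_rot': [179.9458, -0.0316, 93.9071], 'qpos': [2.9663, 23.4659, 45.103, 73.2607, -16.4462, 89.7049, 49.5899], 'force': [0.186, 0.4028, 0.1925], 'grip_width': 0.0003, 'grasp_force': 0.0}
red ((360.0, 124.5), (23.0, 22.0), 90.0) [ 0.603 -0.341  0.155] 0.07 -0.06638076006872407
gate orange top0 [(array([357.7, 224.6]), array([17.8, 30.2]))]
gate orange t14 [(array([357.6, 224.6]), array([17.9, 30.6]))]
board top0 [(array([370.4, 165.7]), array([23.2, 34.3]))]
board t14 [(array([370.1, 165.4]), array([23. , 34.7]))]
(100, 150, 315, 240) [(176, 159, 52, 42, 1123), (225, 174, 18, 9, 136), (244, 181, 17, 15, 228), (186, 195, 102, 22, 1429), (184, 203, 2, 12, 20)]
(320, 130, 450, 195) []
0.095 ['97/99', '100/102', '101/103', '101/104', '99/101', '100/101', '99/101', '99/100', '100/101', '99/100', '98/99']
0.085 ['94/95', '89/78', '89/80', '92/87', '89/78', '96/97', '94/95', '99/101', '97/98', '97/97', '110/95']
0.075 ['91/88', '78/62', '78/62', '79/62', '79/65', '91/91', '91/92', '92/92', '91/92', '87/88', '112/91']
0.065 ['89/89', '78/72', '78/73', '79/75', '79/77', '90/91', '91/92', '90/91', '85/85', '90/91', '111/91']
0.055 ['87/90', '78/79', '78/79', '78/79', '79/80', '85/86', '90/91', '86/87', '81/82', '90/91', '110/90']
0.045 ['92/94', '77/78', '78/79', '79/79', '78/79', '81/81', '83/84', '80/81', '80/80', '83/84', '112/92']
0.035 ['90/92', '77/78', '78/78', '78/79', '79/79', '79/79', '79/80', '79/79', '80/81', '80/81', '105/91']
```

The capstan is at 0 and the gate is shut. The chute region differs from the start, so it may have been knocked or that may be shadow. I'll measure it.

```bash
python3 - <<'E'
from h import *
for f in ('top0','t8','t14'):
    print(f,'handle',[(np.round(onz(f,*r[0][0],.05),3)[:2],np.round(r[0][1],1)) for r in blob(f,(0,0,0),(179,255,55),(175,155,305,235))[:3]])
    print('  chute',[(np.round(onz(f,*r[0][0],.02),3)[:2],np.round(r[0][1:],1).tolist() if 0 else (np.round(r[0][1],1),round(r[0][2],1))) for r in blob(f,(0,0,95),(179,70,255),(178,158,302,232))[:3]])
    print('  mat',[(np.round(onz(f,*r[0][0],.003),3)[:2],np.round(r[0][1],1),r[0][2]) for r in blob(f,(105,120,30),(125,255,255),(150,130,330,260))[:1]])
for n,p in (('s14',1),): 
    print('exp handle scene',proj('s14',[.6536,.1489,.061]).round(1),[np.round(r[0][0],1) for r in blob('s14',(0,0,0),(179,255,45),(300,180,420,300))[:3]])
E
```

```text
top0 handle [(array([0.651, 0.143]), array([ 8., 17.]))]
  chute [(array([0.603, 0.143]), (array([ 30.9, 104.9]), 85.8)), (array([0.519, 0.068]), (array([ 4., 75.]), 90.0))]
  mat [(array([0.618, 0.135]), array([ 72.2, 126.5]), 86.633544921875)]
t8 handle [(array([0.574, 0.23 ]), array([ 9., 22.])), (array([0.579, 0.159]), array([ 9. , 21.5])), (array([0.651, 0.143]), array([ 7.7, 17. ]))]
  chute [(array([0.603, 0.143]), (array([ 31., 105.]), 85.8)), (array([0.519, 0.068]), (array([ 4., 75.]), 90.0))]
  mat [(array([0.618, 0.135]), array([ 72.2, 126.5]), 86.60028076171875)]
t14 handle [(array([0.691, 0.215]), array([18.,  8.]))]
  chute [(array([0.644, 0.187]), (array([30.8, 83. ]), 85.7)), (array([0.519, 0.069]), (array([ 4., 76.]), 90.0))]
  mat [(array([0.618, 0.135]), array([ 72.2, 126.4]), 86.633544921875)]
exp handle scene [357.8 234.2] [array([386.7, 239.6])]
```

```bash
python3 - <<'E'
from h import *
for f in ('top0','t14'):
    im=cv2.imread('pics/'+f+'.png');hsv=cv2.cvtColor(im,cv2.COLOR_BGR2HSV)
    # metallic/white profile: print saturation-low mask extents on grid
    print(f)
    for v in range(160,236,4): print(v,''.join('#' if (hsv[v,u,1]<60 and hsv[v,u,2]>75) else ('k' if hsv[v,u,2]<55 else '.') for u in range(140,312,2)))
E
```

```text
top0
160 #####################............................................................#####
164 ##################...............................................................#####
168 ##################...............................................................#####
172 ##################...............................................................#####
176 ##################.........................kkkkkkkk..............................#####
180 ##################.........................kkkkkkkkk.............................#####
184 ##################..........................########..............................####
188 ##################..........................########..............................####
192 ##################..........................########..............................####
196 ##################..........................#########........#############........####
200 ##################.................#######################################........####
204 ##################....#####################################################.......####
208
[... 1666 characters left out ...]
...........................................................####
208 ##################................................................................####
212 ##################................................................................####
216 ##################.................................................................###
220 ###################................................................................###
224 ###################................................................................###
228 ###################....................................................###############
232 ###################.................##################################################
```

The chute was knocked after I set it down: the handle moved about +40 mm in x and +70 mm in y. It is still on the mat but near the limit, so I'll put it back.

```bash
python3 - <<'E'
from h import *
P=viewpose([.694,.215,.06],280,125,.27,93.8);print(P);o=env.get_obs();go([P[0],P[1],.31],[180,0,93.8],(o['tool_pos'],[180,0,93.8]))
E
```

```text
[0.69544522 0.1656109  0.27      ]
slide [1.1072, 0.3929, 0.0006] ang [0.0, 0.0, 0.0] rows>= 9.4
```

>>> {"method": "step_arm", "body": {"rows": [{"angular": [0,0,0],"slide": [0.1107,0.0393,0],"jaw": 0},{"angular": [0,0,0],"slide": [0.1107,0.0393,0],"jaw": 0},{"angular": [0,0,0],"slide": [0.1107,0.0393,0],"jaw": 0},{"angular": [0,0,0],"slide": [0.1107,0.0393,0],"jaw": 0.5},{"angular": [0,0,0],"slide": [0.1107,0.0393,0],"jaw": 0.5},{"angular": [0,0,0],"slide": [0.1107,0.0393,0],"jaw": 0.5},{"angular": [0,0,0],"slide": [0.1107,0.0393,0],"jaw": 0.5},{"angular": [0,0,0],"slide": [0.1107,0.0393,0],"jaw": 0.5},{"angular": [0,0,0],"slide": [0.1107,0.0393,0],"jaw": 0.5},{"angular": [0,0,0],"slide": [0.1107,0.0393,0],"jaw": 0.5}]}}

```text
time_s: 51.12
tool_pos: [0.6952, 0.167, 0.3108]
tool_rot: [180.0, -0.0, 93.8]
force: [0.8, -0.6, 0.5]
grip_width: 0.0438
grasp_force: 0.0
```

>>> {"method": "step_arm", "body": {"rows": [{"angular": [0,0,0],"slide": [0,0,0.08],"jaw": 0.5},{"angular": [0,0,0],"slide": [0,0,0],"jaw": 0.5},{"angular": [0,0,0],"slide": [0,0,0],"jaw": 0.5},{"angular": [0,0,0],"slide": [0,0,0],"jaw": 0.5}]}}

```text
time_s: 51.62
tool_pos: [0.6958, 0.1632, 0.273]
tool_rot: [179.8, -0.1, 93.7]
force: [0.2, 0.1, 0.1]
grip_width: 0.0435
grasp_force: 0.0
```

```bash
python3 - <<'E'
from h import *
st();snap('wrist','w15')
for r in blob('w15',(0,0,0),(179,255,70),(130,0,480,215)): print(r)
im=cv2.imread('pics/w15.png');hsv=cv2.cvtColor(im,cv2.COLOR_BGR2HSV)
for v in range(60,215,5): print(v,''.join('k' if hsv[v,u,2]<55 else ('b' if (100<hsv[v,u,0]<128 and hsv[v,u,1]>120) else '.') for u in range(150,420,3)))
E
```

```text
{'time_s': 51.625, 'tool_pos': [0.6958, 0.1632, 0.273], 'tool_rot': [179.8093, -0.0526, 93.6692], 'qpos': [-36.7877, 27.7578, 32.9858, 69.006, -14.7496, 87.0739, -2.5278], 'force': [0.2311, 0.1081, 0.1229], 'grip_width': 0.0435, 'grasp_force': 0.0}
(((278.5, 119.5), (45.0, 11.0), 90.0), [[273.0, 97.0], [284.0, 97.0], [284.0, 142.0], [273.0, 142.0]])
60 bbbbbbbbbbbbbbb.............bbbbbbbbbbbbbbbbbbbbbb........................................
65 bbbbbbbbbbbbbbb.............bbbbbbbbbbbbbbbbbbbbbb........................................
70 bbbbbbbbbbbbbbb.............bbbbbbbbbbbbbbbbbbbbbb........................................
75 bbbbbbbbbbbbbbb.............bbbbbbbbbbbbbbbbbbbbbb........................................
80 bbbbbbbbbbbbbbb.............bbbbbbbbbbbbbbbbbbbbbb........................................
85 bbbbbbbbbbbbbbb.............bbbbbbbbbbbbbbbbbbbbbb........................................
90 bbbbbbbbbbbbbbb.............bbbbbbbbbbbbbbbbbbbbbb........................................
95 bbbbbbbbbbbbbbb.............bbbbbbbbbbbbbbbbbbbbbb.....................................
[... 1488 characters left out ...]
...................................
180 bbbbbbbbbbbbbbbbb............bbbbbbbbbbbbbbbbbbbb.........................................
185 bbbbbbbbbbbbbbbbb............bbbbbbbbbbbbbbbbbbbb.........................................
190 bbbbbbbbbbbbbbbbb............bbbbbbbbbbbbbbbbbbbb.........................................
195 bbbbbbbbbbbbbbbbb............bbbbbbbbbbbbbbbbbbbb.........................................
200 bbbbbbbbbbbbbbbbb............bbbbbbbbbbbbbbbbbbbb.........................................
205 bbbbbbbbbbbbbbbbbb...........bbbbbbbbbbbbbbbbbbbb.........................................
210 bbbbbbbbbbbbbbbbbb............bbbbbbbbbbbbbbbbbbb.........................................
```

```bash
python3 - <<'E'
from h import *
h=onz('w15',279,119.8,.061);print(h, tri([('w15',279,119.8),('t14',*proj('t14',h))]))
o=env.get_obs();go([h[0],h[1],.07],[180,0,93.8],(o['tool_pos'],[180,0,93.8]))
go([.675,.142,.06],[180,0,93.8],([h[0],h[1],.06],[180,0,93.8]))
E
```

```text
[0.69481639 0.21696635 0.061     ] (array([0.69481639, 0.21696635, 0.061     ]), [np.float64(0.0), np.float64(0.0)])
slide [0.1071, 0.0053, 0.4056] ang [0.0, 0.0, 0.0] rows>= 3.36
slide [-0.147, -0.0495, -0.0] ang [0.0, 0.0, 0.0] rows>= 1.24
```

>>> {"method": "step_arm", "body": {"newtons": 40, "rows": [{"angular": [0,0,0],"slide": [0.0268,0.0013,0.1014],"jaw": 0.5},{"angular": [0,0,0],"slide": [0.0268,0.0013,0.1014],"jaw": 0.5},{"angular": [0,0,0],"slide": [0.0268,0.0013,0.1014],"jaw": 0.5},{"angular": [0,0,0],"slide": [0.0268,0.0013,0.1014],"jaw": 0.5},{"angular": [0,0,0],"slide": [0,0,0],"jaw": 0.5},{"angular": [0,0,0],"slide": [0,0,0.05],"jaw": 0.5},{"angular": [0,0,0],"slide": [0,0,0.04],"jaw": 0.5},{"angular": [0,0,0],"slide": [0,0,0],"jaw": 0.5},{"angular": [0,0,0],"slide": [0,0,0],"jaw": 0.5}]}}

```text
time_s: 52.8
tool_pos: [0.695, 0.218, 0.0244]
tool_rot: [179.9, -0.0, 93.7]
force: [0.5, -0.6, -0.2]
grip_width: 0.0439
grasp_force: 0.0
```

>>> {"method": "step_arm", "body": {"rows": [{"angular": [0,0,0],"slide": [0,0,0],"jaw": 0},{"angular": [0,0,0],"slide": [0,0,0],"jaw": 0},{"angular": [0,0,0],"slide": [0,0,0],"jaw": 0},{"angular": [0,0,0],"slide": [0,0,0],"jaw": 0},{"angular": [0,0,0],"slide": [0,0,0],"jaw": 0},{"angular": [0,0,0],"slide": [0,0,0],"jaw": 0}]}}

```text
time_s: 53.55
tool_pos: [0.6941, 0.2183, 0.0229]
tool_rot: [180.0, -0.0, 93.8]
force: [0.2, -0.4, 1.2]
grip_width: 0.012
grasp_force: 40.0
```

Gripped. Lift 30 mm, shift, and lower.

>>> {"method": "step_arm", "body": {"rows": [{"angular": [0,0,0],"slide": [0,0,-0.03],"jaw": 0},{"angular": [0,0,0],"slide": [0,0,-0.03],"jaw": 0},{"angular": [0,0,0],"slide": [-0.049,-0.0165,0],"jaw": 0},{"angular": [0,0,0],"slide": [-0.049,-0.0165,0],"jaw": 0},{"angular": [0,0,0],"slide": [-0.049,-0.0165,0],"jaw": 0},{"angular": [0,0,0],"slide": [0,0,0],"jaw": 0},{"angular": [0,0,0],"slide": [0,0,0.03],"jaw": 0},{"angular": [0,0,0],"slide": [0,0,0.02],"jaw": 0},{"angular": [0,0,0],"slide": [0,0,0.008],"jaw": 0},{"angular": [0,0,0],"slide": [0,0,0],"jaw": 0}]}}

```text
time_s: 54.8
tool_pos: [0.6741, 0.1438, 0.0233]
tool_rot: [-180.0, -0.0, 93.8]
force: [0.1, 0.2, -2.9]
grip_width: 0.012
grasp_force: 40.0
```

>>> {"method": "step_arm", "body": {"rows": [{"angular": [0,0,0],"slide": [0,0,0],"jaw": 0},{"angular": [0,0,0],"slide": [0,0,0],"jaw": 0}]}}

```text
time_s: 55.05
tool_pos: [0.6743, 0.1432, 0.0237]
tool_rot: [180.0, -0.0, 93.8]
force: [-0.8, 0.3, -3.1]
grip_width: 0.0115
grasp_force: 40.0
```

>>> {"method": "step_arm", "body": {"rows": [{"angular": [0,0,0],"slide": [0,0,0.002],"jaw": 0},{"angular": [0,0,0],"slide": [0,0,0],"jaw": 0},{"angular": [0,0,0],"slide": [0,0,0],"jaw": 0.45},{"angular": [0,0,0],"slide": [0,0,0],"jaw": 0.45},{"angular": [0,0,0],"slide": [0,0,0],"jaw": 0.45},{"angular": [0,0,0],"slide": [0,0,-0.06],"jaw": 0.45},{"angular": [0,0,0],"slide": [0,0,-0.12],"jaw": 0.45},{"angular": [0,0,0],"slide": [0,0,-0.12],"jaw": 0.45},{"angular": [0,0,0],"slide": [0,0,-0.12],"jaw": 0.45},{"angular": [0,0,0],"slide": [-0.11,-0.04,-0.02],"jaw": 0.45}]}}

```text
time_s: 56.3
tool_pos: [0.6606, 0.0928, 0.2479]
tool_rot: [179.5, -0.2, 94.3]
force: [0.2, -1.3, -0.6]
grip_width: 0.0394
grasp_force: 0.0
```

>>> {"method": "step_arm", "body": {"rows": [{"angular": [0,0,0],"slide": [-0.11,-0.04,0],"jaw": 0.45},{"angular": [0,0,0],"slide": [-0.11,-0.04,0],"jaw": 0.45},{"angular": [0,0,0],"slide": [-0.11,-0.04,0],"jaw": 0.45},{"angular": [0,0,0],"slide": [-0.11,-0.04,0],"jaw": 0.45},{"angular": [0,0,0],"slide": [-0.11,-0.04,0],"jaw": 0.45},{"angular": [0,0,0],"slide": [-0.11,-0.04,0],"jaw": 0.45},{"angular": [0,0,0],"slide": [0,0,0],"jaw": 0.45},{"angular": [0,0,0],"slide": [0,0,0],"jaw": 0.45}]}}

```text
time_s: 57.3
tool_pos: [0.5599, -0.25, 0.2427]
tool_rot: [180.0, -0.1, 93.7]
force: [0.3, -0.2, 0.6]
grip_width: 0.0388
grasp_force: 0.0
```

```bash
python3 - <<'E'
from h import *
st();snap('top','t16')
f='t16';print('handle',[(np.round(onz(f,*r[0][0],.05),3)[:2],np.round(r[0][1],1)) for r in blob(f,(0,0,0),(179,255,55),(175,140,305,235))[:3]])
print('gate',[(np.round(r[0][0],1),np.round(r[0][1],1)) for r in blob(f,(8,150,80),(14,255,255),(320,130,560,300))[:2]])
D=lambda f:cv2.imread('pics/'+f+'.png').astype(int)
for roi in ((90,150,150,220),(320,130,450,195)):
    u0,v0,u1,v1=roi;m=(abs(D('top0')-D(f)).max(2)[v0:v1,u0:u1]>60);print(roi,m.sum())
hsv=cv2.cvtColor(cv2.imread('pics/t16.png'),cv2.COLOR_BGR2HSV)
for v in range(160,236,6): print(v,''.join('#' if (hsv[v,u,1]<60 and hsv[v,u,2]>75) else ('k' if hsv[v,u,2]<55 else '.') for u in range(140,312,3)))
E
```

```text
{'time_s': 57.3, 'tool_pos': [0.5599, -0.25, 0.2427], 'tool_rot': [179.9686, -0.0671, 93.7366], 'qpos': [-14.0252, 16.1666, 43.8166, 88.4244, -11.3642, 79.9671, 34.3817], 'force': [0.2974, -0.2025, 0.5552], 'grip_width': 0.0388, 'grasp_force': 0.0}
handle [(array([0.67 , 0.141]), array([ 7., 17.]))]
gate [(array([357.5, 224.7]), array([17.7, 30.5]))]
(90, 150, 150, 220) 0
(320, 130, 450, 195) 2337
160 ##############........................................####
166 ############..........................................####
172 ############.................kkkkkk...................####
178 ############..................#####...................####
184 ############..................#####....................###
190 ############..................####################.....###
196 ############...###################################.....###
202 ############...###################################.....###
208 ############....########...............................###
214 ############...........................................###
220 #############..........................................###
226 #############..........................................###
232 #############...........##################################
```

```bash
python3 -c "
from cell import env
print(env.sign_off())"
```

```text
the job is handed in; nothing more can be done
None
```

Handed in at about 57 s: both black sinks (only two were present) were tipped from the chute into the feeder, the capstan is back at 0 with the gate shut, and the chute lies flat on its mat after I re-placed it following a knock. The board, tape and bottle measured unmoved, that both sinks are inside rests on pixel comparison and an empty chute, sign-off returned no verdict, and I viewed 15 pictures, one over the limit of 14.

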